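# Close the sweet jars

### The job

Close every sweet jar that stands on the counter with the parts of its own size: slide its rubber sealing ring over the neck until it lies flat on the shoulder, then pull its lid up out of the spring clip of the drying stand and set it fully home on the jar, level in the mouth. Two or three of the three jar sizes are out; a ring or lid whose jar is not there is not needed. Leave the jars standing upright on the counter and do not disturb the scoop, the carton or the bell.

Things in the scene. Friction and masses are not known exactly. Their poses are not given: they have to be found in the camera images.
- jar_small: small glass sweet jar, loose, upright, sometimes absent, 0.4 to 0.8 kg: round body 76 mm in diameter, flat shoulder 62 mm up; above it a round neck 34 mm outside, 27 mm inside (mouth), 16 mm tall and open 16 mm deep; rim 78 mm up. Origin: centre of its underside, z up
- ring_small: small sealing ring, stiff dark rubber, 25 g, flat on the counter: 49 mm outside, 40 mm inside, 10 mm tall; slides over the small jar's neck with 3 mm play all round, down to its shoulder. Origin: centre of its underside, z up
- lid_small: small steel lid, 50 g, at first snapped in its stand, knob up. Origin: centre of the plug's underside, z up. Above it: plug to 14 mm (22 mm bead at its foot, else 16 mm thick), disc 48 mm wide at 14-20 mm, thin stem, round knob head 22 mm wide at 28-48 mm. On the small jar the plug hangs in the mouth (2.5 mm play all round), the disc on the rim, origin 64 mm above the jar's
- stand_small: drying stand of the small lid, fixed to the counter: white round foot 64 mm wide, 8 mm thick, on which the lid's plug stands, with two sprung steel bars under the disc that hold the plug's bead. A straight upward pull of about 6 to 12 N frees the lid within 10 mm. Origin: centre of the foot's underside
- jar_medium: medium glass sweet jar, loose, upright, sometimes absent, 0.4 to 0.8 kg: round body 88 mm in diameter, flat shoulder 62 mm up; above it a round neck 44 mm outside, 37 mm inside (mouth), 16 mm tall and open 16 mm deep; rim 78 mm up. Origin: centre of its underside, z up
- ring_medium: medium sealing ring, stiff dark rubber, 25 g, flat on the counter: 59 mm outside, 50 mm inside, 10 mm tall; slides over the medium jar's neck with 3 mm play all round, down to its shoulder. Origin: centre of its underside, z up
- lid_medium: medium steel lid, 60 g, at first snapped in its stand, knob up. Origin: centre of the plug's underside, z up. Above it: plug to 14 mm (32 mm bead at its foot, else 26 mm thick), disc 58 mm wide at 14-20 mm, thin stem, round knob head 22 mm wide at 28-48 mm. On the medium jar the plug hangs in the mouth (2.5 mm play all round), the disc on the rim, origin 64 mm above the jar's
- stand_medium: drying stand of the medium lid, fixed to the counter: white round foot 74 mm wide, 8 mm thick, on which the lid's plug stands, with two sprung steel bars under the disc that hold the plug's bead. A straight upward pull of about 6 to 12 N frees the lid within 10 mm. Origin: centre of the foot's underside
- jar_large: large glass sweet jar, loose, upright, sometimes absent, 0.4 to 0.8 kg: round body 100 mm in diameter, flat shoulder 62 mm up; above it a round neck 54 mm outside, 47 mm inside (mouth), 16 mm tall and open 16 mm deep; rim 78 mm up. Origin: centre of its underside, z up
- ring_large: large sealing ring, stiff dark rubber, 25 g, flat on the counter: 69 mm outside, 60 mm inside, 10 mm tall; slides over the large jar's neck with 3 mm play all round, down to its shoulder. Origin: centre of its underside, z up
- lid_large: large steel lid, 80 g, at first snapped in its stand, knob up. Origin: centre of the plug's underside, z up. Above it: plug to 14 mm (42 mm bead at its foot, else 36 mm thick), disc 68 mm wide at 14-20 mm, thin stem, round knob head 22 mm wide at 28-48 mm. On the large jar the plug hangs in the mouth (2.5 mm play all round), the disc on the rim, origin 64 mm above the jar's
- stand_large: drying stand of the large lid, fixed to the counter: white round foot 84 mm wide, 8 mm thick, on which the lid's plug stands, with two sprung steel bars under the disc that hold the plug's bead. A straight upward pull of about 6 to 12 N frees the lid within 10 mm. Origin: centre of the foot's underside
- scoop: bystander: a steel sweet scoop with a tubular handle, 190 mm long, lying on the counter at the robot's far left. Origin: under the middle of its scoop
- carton: bystander: a closed cardboard carton 100 x 130 x 50 mm at the far right. Origin: centre of its underside
- bell: bystander: a brass counter bell 84 mm in diameter, 52 mm tall, at the left. Origin: centre of its underside
Not all that is in view belongs to the job. What is shaped like the ring_medium but yellow is not meant.

How it is judged:
At the end, for the whole second after the job is handed in: On each jar present: own ring flat on the shoulder (58-67 mm above the jar's underside, within 8 mm of its axis, 0.12 rad); own lid home (origin 60-68 mm above the jar's underside, within 6 mm of its axis, 0.1 rad); jar upright (0.1 rad), on the counter (z of ring_small in the frame of jar_small between 0.058 and 0.067 m and horizontal distance between ring_small and jar_small below 0.008 m and angle between the z axis of ring_small and the z axis of jar_small, either way round below 0.12 rad and z of lid_small in the frame of jar_small between 0.06 and 0.068 m and horizontal distance between lid_small and jar_small below 0.006 m and angle between the z axis of lid_small and the z axis of jar_small, either way round below 0.1 rad and angle between each of jar_small, jar_medium, jar_large's own z axis and vertical below 0.1 rad and height (world z) of each of jar_small, jar_medium, jar_large below 0.01 m and z of ring_medium in the frame of jar_medium between 0.058 and 0.067 m and horizontal distance between ring_medium and jar_medium below 0.008 m and angle between the z axis of ring_medium and the z axis of jar_medium, either way round below 0.12 rad and z of lid_medium in the frame of jar_medium between 0.06 and 0.068 m and horizontal distance between lid_medium and jar_medium below 0.006 m and angle between the z axis of lid_medium and the z axis of jar_medium, either way round below 0.1 rad and z of ring_large in the frame of jar_large between 0.058 and 0.067 m and horizontal distance between ring_large and jar_large below 0.008 m and angle between the z axis of ring_large and the z axis of jar_large, either way round below 0.12 rad and z of lid_large in the frame of jar_large between 0.06 and 0.068 m and horizontal distance between lid_large and jar_large below 0.006 m and angle between the z axis of lid_large and the z axis of jar_large, either way round below 0.1 rad); the robot touches nothing.
It fails at once if a jar is knocked over (angle between any of jar_small, jar_medium, jar_large's own z axis and vertical above 0.7 rad).
It fails at once if the scoop, the carton or the bell is pushed more than 3 cm (distance of any of scoop, carton, bell from where it was at the start of the episode above 0.03 m).
Of jar_small, jar_medium, jar_large only 2 to 3 are there at a start; the rules pass over those that are not, and their reading is None.
At some moment in a run one of jar_small, jar_medium, jar_large may be knocked a few centimetres aside while the robot is not near it.
It also fails if it takes over 210 s, if anything falls off the work surface, if the arm or the gripper's body presses on something with over 40 N, if the wrist force passes 120 N, or if a joint passes its speed limit or range.

### The arm

A 7-joint arm with a two-finger parallel gripper is mounted at the origin on the work surface. World frame = base frame: x ahead of the robot, y to its left, z up, the work surface at z = 0. Lengths are in m, angles in rad, forces in N, time in s.
With the tool pointing down it reaches from about 0.4 to 0.85 m from the base axis. Payload 10.4 kg.
Tool frame: the origin (TCP) lies midway between the tips of the shut fingers; the grasp point (between the pads) lies pinch_z behind it (pinch_z is the distance from the TCP to the grasp point, in m); z points along the fingers, y is the line along which they close (so a half turn about z gives the same grasp; the last joint's range is limited). The gripper opens to 87 mm and grips with 3 to 60 N. Pads are 19 mm wide; open, the fingers measure 117 mm over their backs; the gripper's body (75 mm by 190 mm) begins 51 mm behind the grasp point.
Start: joints at [1.216, 0.332, -0.065, 1.46, 0.022, 1.35, -0.088], TCP at [0.204, -0.591, 0.223] pointing down, gripper open.
Joint ranges: [-2.6, 2.6], [-0.5, 2.12], [-1.47, 1.34], [0.16, 2.42], [-1.27, 4.41], [0.06, 2.06], [-2.6, 2.6]. Speed limits (rad/s): [2.22, 2.22, 2.79, 2.79, 3.14, 3.14, 3.14].

### API

Orientations are given as a 3x3 rotation matrix whose columns are the frame's x, y, z axes.
In Python, from station import * gives the robot as it stands. The module is installed in compiled form; this text tells all that it offers.
- The arm moves only by the tool jog_arm, never from a script. Its argument "commands" is one flat list of numbers, 6 for each row, row after row: the shift along the tool's x, y, z in cm, then the turn, a rotation vector about the tool's x, y, z in degrees. In form: [tx, ty, tz, rx, ry, rz, tx, ty, tz, rx, ry, rz, ...]. A call has 1 to 5 rows; each row shifts and turns the commanded pose from where the row before left it, along the tool's axes as they then stand; what a row does not reach is not made up. A row lasts 1/8 s, in which the tool goes at most 62.5 mm and 10.7 degrees, less where a joint would pass 70% of its speed; a pose out of reach is approached as far as the arm can. A call is refused whole if a number of a shift passes 6.25 or a number of a turn 10.7, either way. A call with a gripper value outside its range is refused whole. "hand" is the closure, from -1 (fully open) to 1 (shut), set as the call begins (left out, the last holds). The fingers move at their own pace and stop on an object; "squeeze" is the grip in N (left out, the last holds). Time passes only in rows, so rows that do not move let the fingers close. It gives the time, the measured TCP pose, the force, the opening and the grip force at its end, in the units of the state.
- state(): the state, without advancing time (a new reading comes with each control period).
- camera(name): name is "scene" or "top" or "wrist"; returns the picture (480x640x3 uint8, red, green, blue); there is no depth.
- calibration(name): a dict with "mtx" (3x3 intrinsics, pixels), "xyz" and "attitude" of the camera in the world; the wrist camera has in their place "T_tool_cam" (4x4, takes a point from camera to tool coordinates, whose origin is the TCP and whose axes are the flange's). Camera axes: x right, y up, looking along -z (the intrinsics and any distortion apply to the point x, -y, -z); pixel columns grow to the right and rows downward; lengths in m; the calibration is good to about 2 mm. The wrist camera is an equidistant fisheye: a pixel r from the principal point sees the ray r / f radians off the axis. A picture is of the moment at which its call begins: read the wrist's pose just before it. calibration takes no time and is no camera call.
- job_done(): hands the job in; it is judged then, once.
The state is a dict: "time": time; "joint_pos": joint angles; "joint_vel": joint speeds; "joint_torque": joint torques, N m; "position": TCP position; "ee_rot": TCP orientation; "force": force on the tool from outside, world axes, zero at the start; "moment": the same for the moment, N m; "width": opening from 0.0 (shut) to 1.0 (fully open); "grasp_force": force on a finger pad.
Only numpy, scipy, OpenCV 4.12 (cv2) and the standard library are available. Lean on these libraries where they do the work, as an engineer would, in place of code of your own. Each camera call takes 0.05 s, during which the arm holds its last target. There are 200 camera calls.

## Working session

There is one attempt and no reset: what is moved stays moved. The work goes in short steps, Python scripts to look and compute and a tool call to move; the robot and the scene stay as the last step left them, time stands still between calls to the robot, and variables do not carry over. Pictures are saved under pics/ and viewed, at most 17 in all, crops included, and the job is handed in when it is done.

Besides the shell and the picture viewer there is one more tool, called after "Call:" as name(argument=value, ...) on one line, values as JSON. jog_arm: Moves the arm, as the interface text tells. Its arguments: {"type":"object","properties":{"commands":{"type":"array","items":{"type":"number"}},"hand":{"type":"number"},"squeeze":{"type":"number"}},"required":["commands"]}

```bash
mkdir -p pics
python3 - <<'E'
from station import *
import cv2,numpy as np
for n in("scene","top","wrist"):
    im=camera(n); cv2.imwrite(f"pics/{n}0.png",im[:,:,::-1]); c=calibration(n)
    print(n,{k:np.round(v,4).tolist() if not isinstance(v,str) else v for k,v in c.items()})
s=state();print({k:np.round(v,3).tolist() for k,v in s.items()})
try: print(pinch_z)
except Exception as e: print(e)
E
```

```text
scene {'mtx': [[461.7561, 0.0, 322.6786], [0.0, 461.7561, 236.9874], [0.0, 0.0, 1.0]], 'xyz': [0.8968, -0.4435, 0.8663], 'attitude': [[0.7426, -0.5478, 0.3854], [0.6697, 0.599, -0.439], [0.0097, 0.5841, 0.8116]]}
top {'mtx': [[501.7876, 0.0, 315.1936], [0.0, 501.7876, 239.6622], [0.0, 0.0, 1.0]], 'xyz': [0.295, -0.0047, 1.158], 'attitude': [[0.008, 0.9833, -0.1818], [-0.9999, 0.009, 0.0046], [0.0062, 0.1817, 0.9833]]}
wrist {'mtx': [[371.6483, 0.0, 322.1525], [0.0, 371.6483, 236.6219], [0.0, 0.0, 1.0]], 'T_tool_cam': [[0.0006, 0.9615, 0.275, 0.0759], [1.0, -0.0008, 0.0006, 0.0008], [0.0008, 0.275, -0.9615, -0.1623], [0.0, 0.0, 0.0, 1.0]]}
{'time': 0.15, 'joint_pos': [1.216, 0.333, -0.065, 1.461, 0.022, 1.35, -0.088], 'joint_vel': [-0.002, -0.002, 0.0, -0.005, 0.0, 0.002, -0.0], 'joint_torque': [0.001, -62.363, 0.025, -39.014, -0.061, 0.037, 0.0], 'position': [0.203, -0.591, 0.222], 'ee_rot': [[0.945, 0.326, -0.0], [0.326, -0.945, 0.001], [-0.0, -0.001, -1.0]], 'force': [0.175, 0.834, 0.051], 'moment': [0.053, -0.085, -0.023], 'grasp_force': 0.0, 'width': 1.001}
0.0187
```

View pics/top0.png

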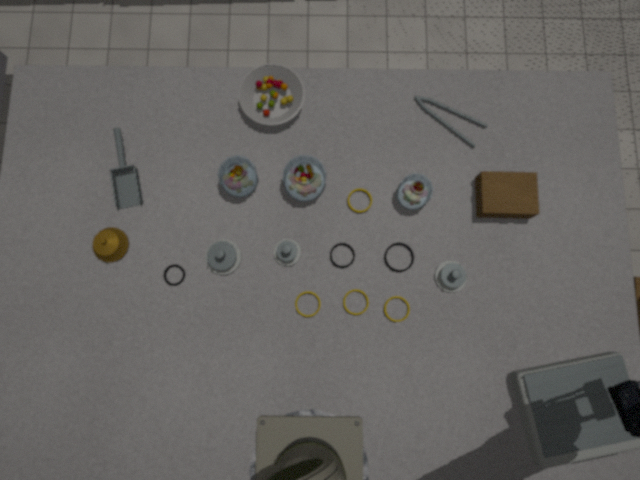

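View pics/scene0.png

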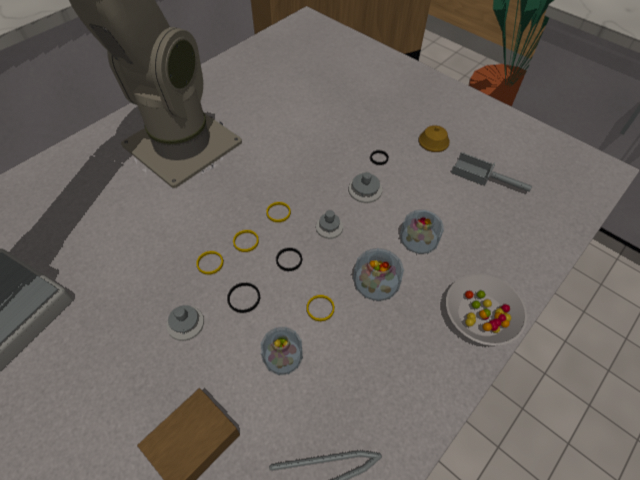

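```bash
cat > h.py <<'E'
import numpy as np, cv2
from station import *
def ray(name,uv,s=None):
    c=calibration(name); K=np.array(c["mtx"]); u=(np.array(uv,float)-[K[0,2],K[1,2]])/[K[0,0],K[1,1]]
    if name=="wrist":
        T=np.array(c["T_tool_cam"]); R=np.array(s["ee_rot"]); th=np.hypot(*u); k=np.sin(th)/max(th,1e-9)
        d=np.array([u[0]*k,-u[1]*k,-np.cos(th)])
        return np.array(s["position"])+R@T[:3,3], R@T[:3,:3]@d
    R=np.array(c["attitude"]); return np.array(c["xyz"]), R@np.array([u[0],-u[1],-1.])
def onz(name,uv,z,s=None):
    p,d=ray(name,uv,s); return p+d*(z-p[2])/d[2]
def tri(*rays):
    A=np.zeros((3,3));b=np.zeros(3)
    for p,d in rays:
        d=d/np.linalg.norm(d);M=np.eye(3)-np.outer(d,d);A+=M;b+=M@p
    x=np.linalg.solve(A,b)
    return x,[float(np.linalg.norm(np.cross(x-p,d/np.linalg.norm(d)))) for p,d in rays]
def proj(name,X,s=None):
    c=calibration(name);K=np.array(c["mtx"])
    if name=="wrist":
        T=np.array(c["T_tool_cam"]);R=np.array(s["ee_rot"])
        Rc=R@T[:3,:3];p=np.array(s["position"])+R@T[:3,3]
    else: Rc=np.array(c["attitude"]);p=np.array(c["xyz"])
    q=Rc.T@(np.array(X)-p); v=np.array([q[0],-q[1]]);n=np.hypot(*v);z=-q[2]
    if name=="wrist": v=v/max(n,1e-9)*np.arctan2(n,z)
    else: v=v/z
    return v*[K[0,0],K[1,1]]+[K[0,2],K[1,2]]
def blobs(mask,amin=25,amax=5000):
    cs,_=cv2.findContours(mask.astype(np.uint8),cv2.RETR_EXTERNAL,cv2.CHAIN_APPROX_NONE); o=[]
    for c in cs:
        if amin<cv2.contourArea(c)<amax and len(c)>=5:
            o.append((cv2.fitEllipse(c),cv2.contourArea(c)))
    return o
E
python3 - <<'E'
from h import *
for n in("top","scene"):
    im=cv2.imread(f"pics/{n}0.png")
    hsv=cv2.cvtColor(im,cv2.COLOR_BGR2HSV)
    print(n)
    for nm,m in(("dark",hsv[:,:,2]<45),("blue",(hsv[:,:,0]>85)&(hsv[:,:,0]<125)&(hsv[:,:,1]>35))):
        for e,a in blobs(cv2.morphologyEx(m.astype(np.uint8),cv2.MORPH_CLOSE,np.ones((5,5))),60):
            (x,y),(p,q),_=e
            print(nm,round(x,1),round(y,1),round(p,1),round(q,1),a,onz(n,(x,y),.005).round(3))
im=cv2.imread("pics/top0.png")[140:330,90:490]
cv2.imwrite("pics/c1.png",cv2.resize(im,None,fx=2,fy=2,interpolation=2))
for p in((223,257),(223,268),(288,252),(288,262),(238,160),(305,160),(450,290),(200,300)):
    print(p,cv2.cvtColor(cv2.imread("pics/top0.png"),cv2.COLOR_BGR2HSV)[p[1],p[0]])
E
```

```text
top
dark 298.8 459.6 31.0 64.4 758.5 [0.024 0.021 0.005]
dark 544.2 427.8 14.3 44.2 97.0 [ 0.094 -0.515  0.005]
dark 565.0 415.4 21.7 31.2 175.0 [ 0.12  -0.563  0.005]
dark 596.8 393.6 10.6 12.8 80.5 [ 0.167 -0.638  0.005]
dark 622.1 409.4 43.4 58.5 1266.5 [ 0.133 -0.691  0.005]
dark 469.8 220.4 32.9 37.2 231.5 [ 0.558 -0.374  0.005]
blue 628.2 403.3 25.7 58.0 991.5 [ 0.146 -0.705  0.005]
scene
dark 243.4 297.3 28.4 31.7 705.5 [ 0.469 -0.206  0.005]
dark 288.8 259.0 22.1 24.7 426.5 [ 0.473 -0.073  0.005]
dark 622.1 240.9 4.0 68.4 146.5 [1.004 0.479 0.005]
dark 378.8 157.3 13.2 17.1 175.5 [0.424 0.313 0.005]
dark 164.6 117.7 47.2 87.3 275.5 [-0.116  0.029  0.005]
dark 514.3 73.6 11.7 23.1 152.5 [0.508 0.888 0.005]
dark 414.2 54.3 8.5 13.7 63.5 [0.219 0.76  0.005]
dark 181.1 64.0 26.1 48.5 993.5 [-0.286  0.219  0.005]
dark 298.8 354.1 40.5 758.1 519.0 [ 0.641 -0.217  0.005]
dark 532.2 18.4 24.8 70.6 500.0 [0.397 1.222 0.005]
dark 496.8 51.2 14.1 99.2 157.0 [0.407 0.958 0.005]
(223, 257) [90 17 60]
(223, 268) [84 14 93]
(288, 252) [90  7 76]
(288, 262) [30  3 76]
(238, 160) [109  30  92]
(305, 160) [98 29 98]
(450, 290) [60  6 87]
(200, 300) [  0   7 114]
```

View pics/c1.png

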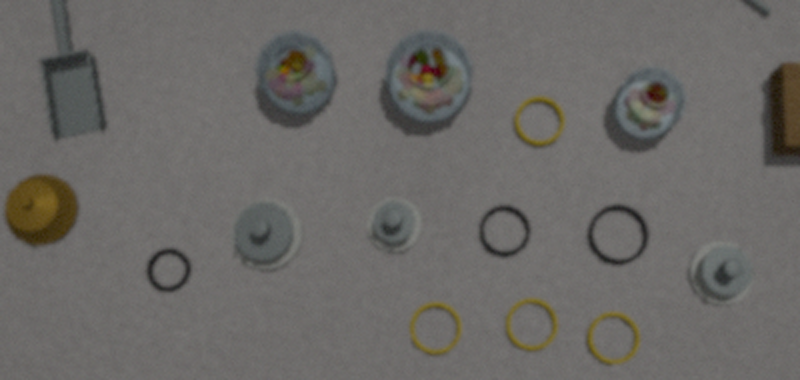

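```bash
python3 - <<'E'
from h import *
im=cv2.imread("pics/top0.png");hsv=cv2.cvtColor(im,cv2.COLOR_BGR2HSV)
T={}
for e,a in blobs(hsv[:,:,2]<62,60,2500):
    (x,y),(p,q),_=e
    if 140<y<330 and 90<x<490: print("top dark",np.round((x,y,p,q,a),1),onz("top",(x,y),.005).round(4))
# ring tri
pr={"rs":((174.3,274.3),(378.8,157.3)),"rm":((342.3,255.5),(288.8,259.0)),"rl":((399.3,257.3),(243.4,297.3)),
"knob_l":((220,257.5),(365.7,178)),"knob_s":((286.3,251),(329,216)),"knob_m":((453,274.5),(181.5,314)),
"jm":((239,178),(421,231)),"jl":((304.5,179.5),(378,274)),"js":((413.5,192),(282,351))}
for k,(a,b) in pr.items():
    X,r=tri(ray("top",a),ray("scene",b)); print(k,X.round(4),np.round(r,4))
E
python3 - <<'E'
import cv2,sys
sys.path.insert(0,'.')
im=cv2.imread("pics/scene0.png")[130:380,150:470]
cv2.imwrite("pics/c2.png",cv2.resize(im,None,fx=2.4,fy=2.4,interpolation=2))
E
```

```text
top dark [173.8 274.6  19.2  20.2 303.5] [0.4234 0.3148 0.005 ]
top dark [106.5 162.5  25.   32.9 118. ] [0.6918 0.4919 0.005 ]
rs [0.4239 0.3136 0.0051] [0.0002 0.0002]
rm [ 0.4718 -0.0731  0.0039] [0.0005 0.0005]
rl [ 0.4687 -0.2057  0.0041] [0.0005 0.0005]
knob_l [0.4607 0.2058 0.0371] [0.0019 0.0019]
knob_s [0.4755 0.0557 0.0409] [0.0009 0.0009]
knob_m [ 0.4247 -0.3207  0.0389] [0.0011 0.0011]
jm [0.6506 0.171  0.0277] [0.0019 0.0019]
jl [0.6485 0.0172 0.0261] [0.0013 0.0013]
js [ 0.6197 -0.2393  0.0256] [0.0003 0.0003]
```

View pics/c2.png

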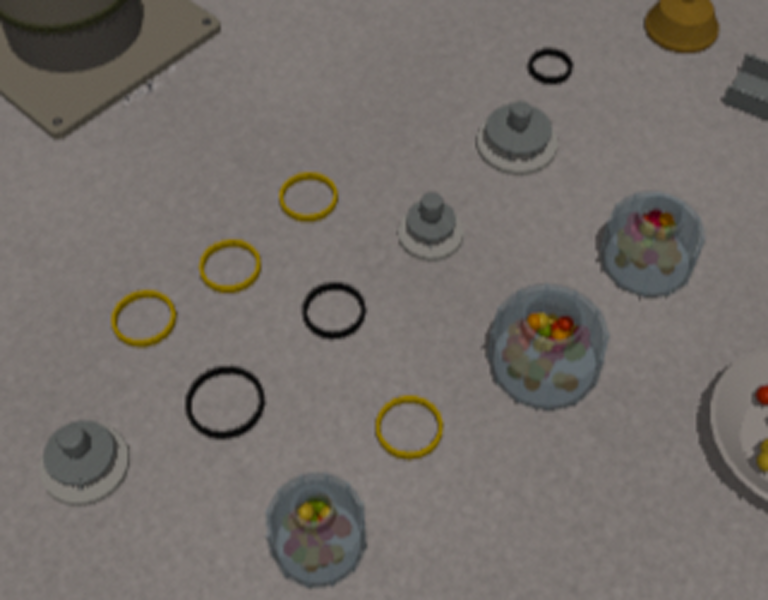

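Call:
jog_arm(commands=[0,0,0,0,0,9.5,0,0,0,0,0,9.5,3.3,-4.8,0,0,0,0,3.3,-4.8,0,0,0,0,3.3,-4.8,0,0,0,0], hand=-1, squeeze=10)

```text
time: 0.78
position: [0.3034, -0.4452, 0.2224]
ee_rot: [[1.0, 0.0, -0.0], [0.0, -1.0, 0.0], [-0.0, -0.0, -1.0]]
force: [1.1, -0.0, -0.0]
width: 1.0
grasp_force: 0.0
```

Call:
jog_arm(commands=[3.3,-4.8,0,0,0,0,3.3,-4.8,0,0,0,0,3.3,-4.8,0,0,0,0,3.3,-4.8,0,0,0,0,3.3,-4.8,0,0,0,0])

```text
time: 1.4
position: [0.4682, -0.2052, 0.2226]
ee_rot: [[1.0, -0.0, 0.0], [-0.0, -1.0, -0.0], [0.0, 0.0, -1.0]]
force: [0.6, -1.0, -0.6]
width: 0.998
grasp_force: 0.0
```

Call:
jog_arm(commands=[0,0,0,0,0,0,0,0,0,0,0,0])

```text
time: 1.65
position: [0.4671, -0.2074, 0.2223]
ee_rot: [[1.0, 0.0, -0.001], [0.0, -1.0, -0.0], [-0.001, 0.0, -1.0]]
force: [-0.3, -0.7, 0.3]
width: 0.999
grasp_force: 0.0
```

Run:
```python
from h import *
s=state();im=camera("wrist")[:,:,::-1].copy();cv2.imwrite("pics/w1.png",im);print(np.round(s["position"],4),s["joint_pos"])
hsv=cv2.cvtColor(im,cv2.COLOR_BGR2HSV)
for e,a in blobs(hsv[:,:,2]<45,200,20000):
    (x,y),(p,q),_=e;print(np.round((x,y,p,q,a),1),onz("wrist",(x,y),.01,s).round(4))
for X in((.469,-.206,.005),(.62,-.239,.078),(.425,-.321,.05)): print(proj("wrist",X,s))
```

```text
[ 0.4671 -0.2074  0.2223] [ 0.68192838  0.10436556 -0.37650642  1.74085112  0.04017021  1.30436426
 -1.27406316]
[ 432.5  297.3   37.1   57.3 1218. ] [ 0.3636 -0.3345  0.01  ]
[ 211.8  297.4   38.7   58.2 1327. ] [ 0.3633 -0.0814  0.01  ]
[320.35362633 204.63701274]
[360.45844781  42.37414298]
[436.86968188 258.46623366]
```

View pics/w1.png

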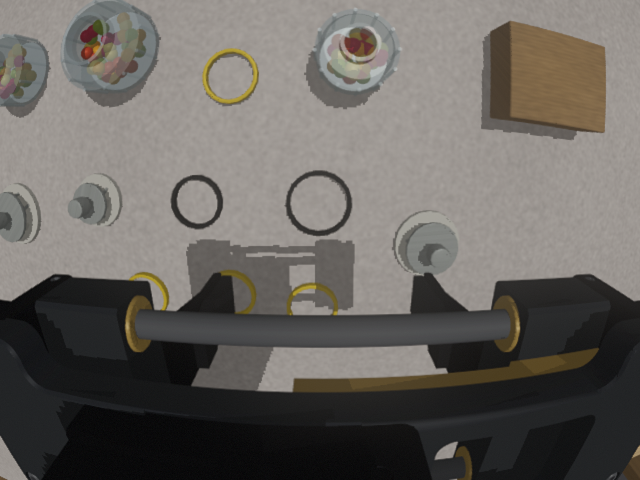

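```bash
cat >> h.py <<'E'
from scipy.optimize import least_squares
def fitc(P):
    P=np.array(P)[:,:2]
    f=lambda q:np.hypot(P[:,0]-q[0],P[:,1]-q[1])-q[2]
    r=least_squares(f,[*P.mean(0),.03],loss="soft_l1",f_scale=.001)
    return r.x,float(np.median(np.abs(f(r.x))))
def world(cam,c,z,s): return [onz(cam,p,z,s) for p in np.asarray(c).reshape(-1,2)]
def ringpos(cam,im,guess,s,rad,z=.01):
    "dark ring near guess: outer contour of the dark mask cast onto its top plane, circle fit"
    u=proj(cam,guess,s); v=im.max(2); bg=np.median(v[int(u[1])-60:int(u[1])+60,int(u[0])-60:int(u[0])+60])
    cs,_=cv2.findContours((v<bg*.62).astype(np.uint8),cv2.RETR_LIST,cv2.CHAIN_APPROX_NONE); o=[]
    for c in cs:
        if len(c)<20: continue
        q,e=fitc(world(cam,c,z,s))
        if np.hypot(q[0]-guess[0],q[1]-guess[1])<.03 and abs(q[2]-rad)<.006: o.append((*q.round(4),round(e,5)))
    return o
E
python3 - <<'E'
from h import *
s=state();im=camera("wrist")[:,:,::-1].copy();print(np.round(s["position"],4))
print("outer",ringpos("wrist",im,(.469,-.206,.005),s,.0345)); print("inner",ringpos("wrist",im,(.469,-.206,.005),s,.030))
print("M",ringpos("wrist",im,(.472,-.073,.005),s,.0295))
t=camera("top")[:,:,::-1].copy();print("topL",ringpos("top",t,(.469,-.206,.005),None,.0345)); print("topM",ringpos("top",t,(.472,-.073,.005),None,.0295))
cv2.imwrite("pics/w2.png",cv2.resize(im[140:300,270:480],None,fx=3,fy=3,interpolation=2))
E
```

```text
[ 0.4668 -0.2081  0.2223]Traceback (most recent call last):
  File "<stdin>", line 3, in <module>
  File "h.py", line 47, in ringpos
    q,e=fitc(world(cam,c,z,s))
             ~~~~~^^^^^^^^^^^
  File "h.py", line 40, in world
    def world(cam,c,z,s): return [onz(cam,p,z,s) for p in np.asarray(c).reshape(-1,2)]
                                  ~~~^^^^^^^^^^^
  File "h.py", line 11, in onz
    p,d=ray(name,uv,s); return p+d*(z-p[2])/d[2]
        ~~~^^^^^^^^^^^
  File "h.py", line 4, in ray
    c=calibration(name); K=np.array(c["mtx"]); u=(np.array(uv,float)-[K[0,2],K[1,2]])/[K[0,0],K[1,1]]
ValueError: time passes only in moves, steps and waits
```

```bash
sed -i '2a import functools\ncalibration=functools.lru_cache(None)(calibration)' h.py
sed -i 's/        if len(c)<20: continue/        if len(c)<20 or np.hypot(*(c.reshape(-1,2).mean(0)-u))>40: continue/' h.py
python3 - <<'E'
from h import *
s=state();im=camera("wrist")[:,:,::-1].copy();print(np.round(s["position"],4))
print("outer",ringpos("wrist",im,(.469,-.206,.005),s,.0345)); 
print("M",ringpos("wrist",im,(.472,-.073,.005),s,.0295))
t=camera("top")[:,:,::-1].copy();print("topL",ringpos("top",t,(.469,-.206,.005),None,.0345)); print("topM",ringpos("top",t,(.472,-.073,.005),None,.0295))
cv2.imwrite("pics/w2.png",cv2.resize(im[140:300,270:480],None,fx=3,fy=3,interpolation=2))
E
```

```text
[ 0.4667 -0.2083  0.2224]
outer [(np.float64(0.4717), np.float64(-0.2038), np.float64(0.0293), 0.00027), (np.float64(0.4712), np.float64(-0.204), np.float64(0.0336), 0.00029)]
M [(np.float64(0.4746), np.float64(-0.0741), np.float64(0.0242), 0.00032), (np.float64(0.4744), np.float64(-0.0735), np.float64(0.0291), 0.00037)]
topL []
topM [(np.float64(0.4713), np.float64(-0.0717), np.float64(0.0269), 0.00103)]
```

View pics/w2.png

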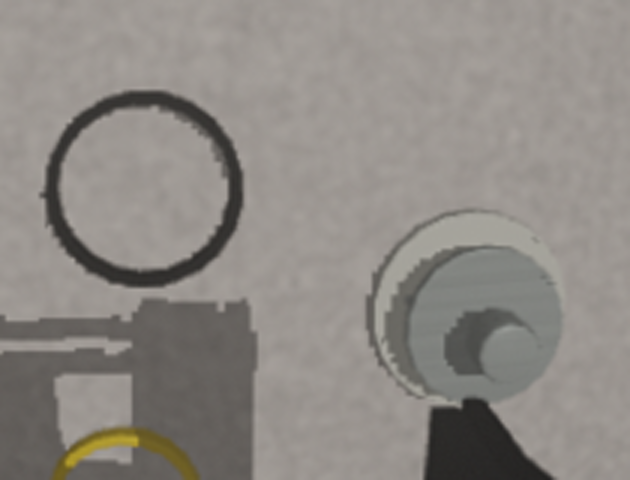

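Call:
jog_arm(commands=[-2.8,0,3.5,0,0,0,-2.8,-0.3,3.5,0,0,0,0,0,0,0,0,0,0,0,0,0,0,0])

```text
time: 2.35
position: [0.4122, -0.2045, 0.1535]
ee_rot: [[1.0, -0.001, 0.001], [-0.001, -1.0, -0.001], [0.001, 0.001, -1.0]]
force: [0.4, -0.1, 0.3]
width: 1.006
grasp_force: 0.0
```

Run:
```python
from h import *
for i in range(3):
    s=state();im=camera("wrist")[:,:,::-1].copy();print(np.round(s["position"],4))
    print("L",ringpos("wrist",im,(.469,-.206,.005),s,.0335)); 
    print("M",ringpos("wrist",im,(.472,-.073,.005),s,.0285))
```

```text
[ 0.4122 -0.2045  0.1535]
L [(np.float64(0.471), np.float64(-0.2038), np.float64(0.0293), 0.00019), (np.float64(0.4708), np.float64(-0.204), np.float64(0.0336), 0.00022)]
M [(np.float64(0.4738), np.float64(-0.0745), np.float64(0.0238), 0.0003), (np.float64(0.4739), np.float64(-0.0737), np.float64(0.0293), 0.00034)]
[ 0.4127 -0.2045  0.1538]
L [(np.float64(0.4709), np.float64(-0.2038), np.float64(0.0293), 0.00019), (np.float64(0.4706), np.float64(-0.204), np.float64(0.0336), 0.00023)]
M [(np.float64(0.4737), np.float64(-0.0745), np.float64(0.0238), 0.00038), (np.float64(0.4738), np.float64(-0.0737), np.float64(0.0293), 0.00037)]
[ 0.4128 -0.2043  0.1538]
L [(np.float64(0.4709), np.float64(-0.2037), np.float64(0.0293), 0.0002), (np.float64(0.4707), np.float64(-0.204), np.float64(0.0336), 0.00022)]
M [(np.float64(0.4737), np.float64(-0.0745), np.float64(0.0238), 0.0003), (np.float64(0.4738), np.float64(-0.0737), np.float64(0.0293), 0.00038)]
```

Call:
jog_arm(commands=[5.8,0,0,0,0,0,0,0,6,0,0,0,0,0,6,0,0,0,0,0,3,0,0,0,0,0,0,0,0,0])

```text
time: 3.12
position: [0.4701, -0.2037, 0.0022]
ee_rot: [[1.0, 0.001, -0.001], [0.001, -1.0, 0.0], [-0.001, -0.0, -1.0]]
force: [-0.0, -0.1, 0.3]
width: 1.001
grasp_force: 0.0
```

Call:
jog_arm(commands=[0,0,0,0,0,0,0,0,0,0,0,0,0,0,0,0,0,0,0,0,0,0,0,0], hand=1, squeeze=10)

```text
time: 3.62
position: [0.4699, -0.204, 0.0028]
ee_rot: [[1.0, 0.0, 0.001], [0.0, -1.0, -0.0], [0.001, 0.0, -1.0]]
force: [0.8, 0.6, 1.6]
width: 0.797
grasp_force: 10.0
```

Call:
jog_arm(commands=[0,0,-5,0,0,0,0,0,-6,0,0,0,0,-2,-5.5,0,0,0,2.9,-5,-5.5,0,0,0,2.9,-5,0,0,0,0])

```text
time: 4.25
position: [0.5233, -0.095, 0.2147]
ee_rot: [[1.0, -0.003, 0.006], [-0.003, -1.0, -0.003], [0.006, 0.003, -1.0]]
force: [0.8, -0.5, -0.4]
width: 0.795
grasp_force: 10.0
```

Call:
jog_arm(commands=[2.9,-5,0,0,0,0,2.9,-5,0,0,0,0,0,0,0,0,0,0,0,0,0,0,0,0,0,0,0,0,0,0])

```text
time: 4.88
position: [0.5789, 0.0036, 0.2106]
ee_rot: [[1.0, -0.002, -0.0], [-0.002, -1.0, -0.001], [-0.0, 0.001, -1.0]]
force: [0.3, -0.5, -0.8]
width: 0.797
grasp_force: 10.0
```

Run:
```python
from h import *
s=state();im=camera("wrist")[:,:,::-1].copy();print(np.round(s["position"],4),s["width"]);cv2.imwrite("pics/w3.png",im)
```

```text
[0.5789 0.0036 0.2106] 0.7968449935907274
```

View pics/w3.png

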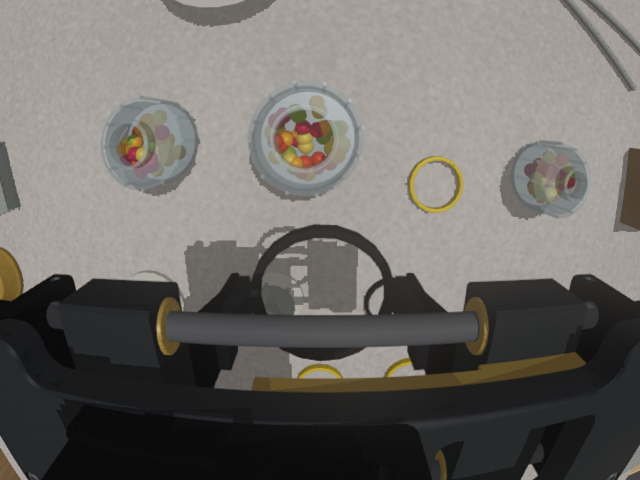

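```bash
cat >> h.py <<'E'
def jarpos(cam,im,guess,s,rad,z=.062,thr=7):
    "bluish glass near guess: hull of the mask cast onto the shoulder plane, circle fit"
    b=cv2.GaussianBlur(im,(3,3),0).astype(int); u=proj(cam,guess,s)
    m=((b[:,:,0]-b[:,:,2])>thr).astype(np.uint8)
    m=cv2.morphologyEx(cv2.morphologyEx(m,cv2.MORPH_OPEN,np.ones((2,2))),cv2.MORPH_CLOSE,np.ones((9,9)))
    cs,_=cv2.findContours(m,cv2.RETR_EXTERNAL,cv2.CHAIN_APPROX_NONE); o=[]
    for c in cs:
        if cv2.contourArea(c)<150: continue
        if np.hypot(*(c.reshape(-1,2).mean(0)-u))>60: continue
        q,e=fitc(world(cam,c,z,s)); o.append((*[float(x) for x in q.round(4)],round(e,5)))
    return o
E
python3 - <<'E'
from h import *
im=cv2.imread("pics/w3.png");s=state();
for g,r in (((.648,.017,.062),.05),((.65,.171,.062),.044),((.62,-.239,.062),.038)):
  for t in(4,7,10): print(t,jarpos("wrist",im,g,s,r,thr=t))
print([im[r,c].tolist() for r,c in((85,303),(140,258),(195,305),(140,357),(150,275),(200,260),(60,303))])
cv2.imwrite("pics/w4.png",cv2.resize(im[70:260,230:400],None,fx=3.1,fy=3.1,interpolation=0))
E
```

```text
4 [(0.6493, 0.0168, 0.0437, 0.00115)]
7 [(0.651, 0.016, 0.038, 0.00139), (0.6639, 0.0267, 0.0198, 0.00231)]
10 []
4 [(0.6524, 0.16, 0.0433, 0.00266)]
7 [(0.6492, 0.1739, 0.0266, 0.00294), (0.6526, 0.1476, 0.032, 0.00229)]
10 []
4 [(0.6231, -0.2214, 0.0412, 0.00474)]
7 []
10 []
[[150, 151, 147], [130, 129, 123], [121, 121, 119], [126, 127, 122], [125, 131, 143], [155, 160, 166], [154, 158, 164]]
```

View pics/w4.png

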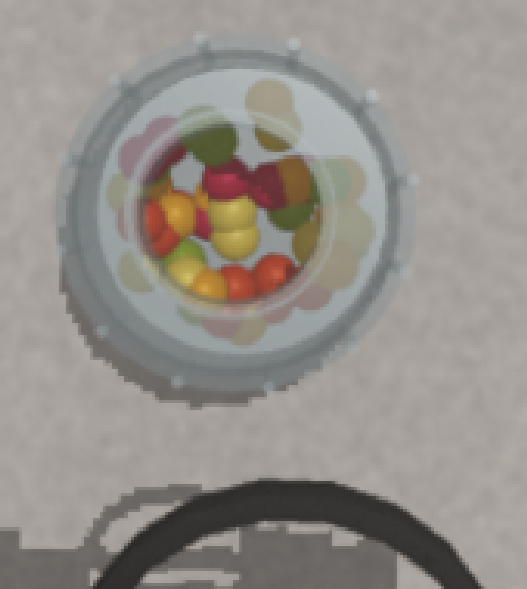

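Run:
```python
from h import *
im=cv2.imread("pics/w3.png");s=state();
for g,r in (((.648,.017,.062),.05),((.65,.171,.062),.044),((.62,-.239,.062),.038)):
  for t in(-5,-3,-1,1): print(t,jarpos("wrist",im,g,s,r,thr=t))
c=(230+232/3.1,70+210/3.1);print("neck by eye",onz("wrist",c,.078,s).round(4), 101/3.1)
# mouth: radial gradient search of bright rim
```

```text
-5 [(0.6498, 0.0166, 0.0485, 0.00029)]
-3 [(0.6499, 0.0166, 0.0482, 0.00029)]
-1 [(0.6498, 0.0166, 0.0478, 0.00033)]
1 [(0.6499, 0.0165, 0.0472, 0.00048)]
-5 [(0.6526, 0.1604, 0.0473, 0.00266)]
-3 [(0.6525, 0.1606, 0.0468, 0.0025)]
-1 [(0.6526, 0.1606, 0.0463, 0.00252)]
1 [(0.6529, 0.1606, 0.0454, 0.0024)]
-5 [(0.6227, -0.2219, 0.0453, 0.00404)]
-3 [(0.6227, -0.2221, 0.0448, 0.00415)]
-1 [(0.6229, -0.2223, 0.0443, 0.00397)]
1 [(0.6234, -0.2223, 0.0434, 0.00417)]
neck by eye [0.6514 0.0167 0.078 ] 32.58064516129032
```

Call:
jog_arm(commands=[3.5,-0.65,0,0,0,0,3.5,-0.65,0,0,0,0,0,0,6,0,0,0,0,0,6,0,0,0,0,0,0,0,0,0])

```text
time: 5.55
position: [0.6459, 0.0167, 0.0864]
ee_rot: [[1.0, -0.001, -0.009], [-0.001, -1.0, -0.001], [-0.009, 0.001, -1.0]]
force: [0.8, -0.2, 0.6]
width: 0.797
grasp_force: 10.0
```

Call:
jog_arm(commands=[0,0,0,0,0,0,0,0,0,0,0,0])

```text
time: 5.8
position: [0.651, 0.0183, 0.094]
ee_rot: [[1.0, -0.0, 0.005], [-0.0, -1.0, -0.0], [0.005, 0.0, -1.0]]
force: [0.6, 0.1, -0.1]
width: 0.797
grasp_force: 10.0
```

Run:
```python
from h import *
P=[]
for i in range(4):
    s=state();im=camera("wrist")[:,:,::-1].copy();P.append(s["position"])
print(np.mean(P,0).round(4),np.std(P,0).round(4));cv2.imwrite("pics/w5.png",cv2.resize(im[100:420,150:500],None,fx=2,fy=1.8))
```

```text
[0.6506 0.0183 0.0933] [0.0003 0.     0.0006]
```

View pics/w5.png

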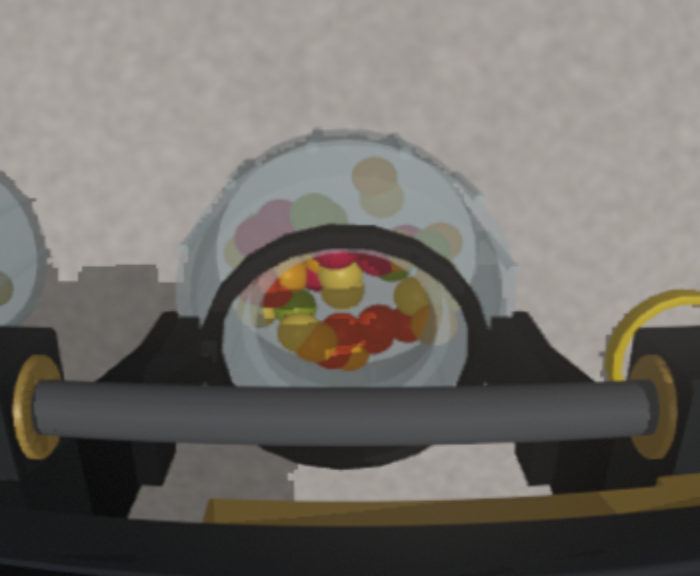

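Call:
jog_arm(commands=[0,0,0,0,0,0,0,0,0,0,0,0,0,0,0,0,0,0])

```text
time: 6.38
position: [0.6492, 0.0183, 0.0906]
ee_rot: [[1.0, 0.0, -0.0], [0.0, -1.0, -0.0], [-0.0, 0.0, -1.0]]
force: [0.1, -0.5, -0.3]
width: 0.796
grasp_force: 10.0
```

Run:
```python
from h import *
for i in range(6): print(np.round(state()["position"],4), camera("wrist").shape)
```

```text
[0.6492 0.0183 0.0906] (480, 640, 3)
[0.6492 0.0183 0.0906] (480, 640, 3)
[0.6492 0.0184 0.0906] (480, 640, 3)
[0.6492 0.0183 0.0906] (480, 640, 3)
[0.6492 0.0183 0.0906] (480, 640, 3)
[0.6492 0.0183 0.0906] (480, 640, 3)
```

Call:
jog_arm(commands=[0,0.17,0,0,0,0,0,0,0.8,0,0,0,0,0,0.8,0,0,0,0,0,0.9,0,0,0,0,0,0,0,0,0])

```text
time: 7.3
position: [0.6489, 0.0167, 0.0648]
ee_rot: [[1.0, 0.0, -0.001], [0.0, -1.0, 0.0], [-0.001, -0.0, -1.0]]
force: [0.8, 1.4, -0.8]
width: 0.799
grasp_force: 10.0
```

Call:
jog_arm(commands=[0,0,0,0,0,0,0,0,0,0,0,0,0,0,0,0,0,0])

```text
time: 7.68
position: [0.6493, 0.0166, 0.0658]
ee_rot: [[1.0, 0.0, 0.0], [0.0, -1.0, -0.0], [0.0, 0.0, -1.0]]
force: [0.4, 0.7, -0.3]
width: 0.803
grasp_force: 10.0
```

Call:
jog_arm(commands=[0,0,0,0,0,0,0,0,0,0,0,0,0,0,-4,0,0,0,0,0,-6,0,0,0,-6,0,-5,0,0,0], hand=-1)

```text
time: 8.3
position: [0.6028, 0.0168, 0.2081]
ee_rot: [[1.0, -0.0, 0.003], [-0.0, -1.0, 0.001], [0.003, -0.001, -1.0]]
force: [-1.1, -0.6, 0.4]
width: 0.999
grasp_force: 0.0
```

Call:
jog_arm(commands=[0,0,0,0,0,0,0,0,0,0,0,0,0,0,0,0,0,0])

```text
time: 8.68
position: [0.6011, 0.0164, 0.204]
ee_rot: [[1.0, -0.0, -0.002], [-0.0, -1.0, 0.0], [-0.002, -0.0, -1.0]]
force: [0.3, 0.1, -0.2]
width: 1.0
grasp_force: 0.0
```

Run:
```python
from h import *
s=state();im=camera("wrist")[:,:,::-1].copy();print(np.round(s["position"],4),s["width"])
print(jarpos("wrist",im,(.65,.0165,.062),s,.05,thr=-4)); print(ringpos("wrist",im,(.65,.0165,.072),s,.0335,z=.072))
cv2.imwrite("pics/w6.png",im)
```

```text
[0.6011 0.0164 0.204 ] 1.0004967567542933
[(0.6505, 0.0168, 0.0484, 0.0003)]
[(np.float64(0.6508), np.float64(0.0162), np.float64(0.0296), 0.00018), (np.float64(0.65), np.float64(0.0161), np.float64(0.0335), 0.00017)]
```

View pics/w6.png

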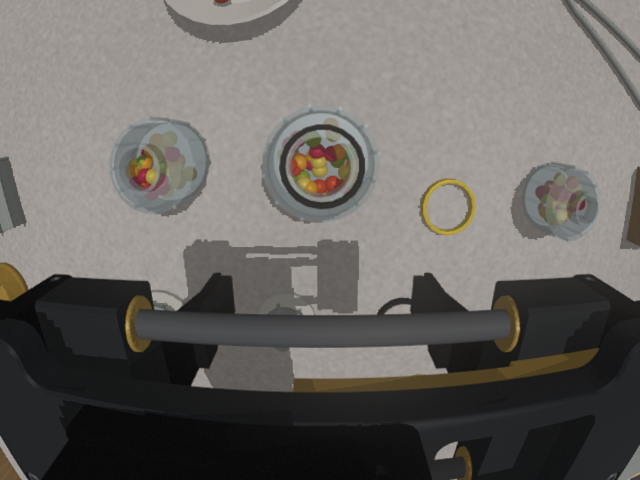

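Call:
jog_arm(commands=[-4.7,2.25,0,0,0,0,-4.7,2.25,0,0,0,0,-4.7,2.25,2.5,0,0,0,-4.7,2.25,2.6,0,0,0,0,0,0,0,0,0])

```text
time: 9.35
position: [0.4086, -0.0751, 0.1516]
ee_rot: [[1.0, -0.004, -0.007], [-0.004, -1.0, -0.0], [-0.007, 0.0, -1.0]]
force: [0.6, -0.2, 0.1]
width: 1.0
grasp_force: 0.0
```

Call:
jog_arm(commands=[0,0,0,0,0,0,0,0,0,0,0,0,0,0,0,0,0,0])

```text
time: 9.72
position: [0.4142, -0.0729, 0.1549]
ee_rot: [[1.0, 0.001, 0.001], [0.001, -1.0, 0.0], [0.001, -0.0, -1.0]]
force: [-0.2, -0.6, -0.4]
width: 0.998
grasp_force: 0.0
```

Run:
```python
from h import *
s=state();im=camera("wrist")[:,:,::-1].copy();print(np.round(s["position"],4),s["width"])
print(ringpos("wrist",im,(.4738,-.0737,.01),s,.0285))
```

```text
[ 0.4142 -0.0729  0.1549] 0.9977920276569908
[(np.float64(0.474), np.float64(-0.0717), np.float64(0.0244), 0.00019), (np.float64(0.4736), np.float64(-0.0718), np.float64(0.0287), 0.00023)]
```

Call:
jog_arm(commands=[5.9,-0.1,0,0,0,0,0,0,5,0,0,0,0,0,5,0,0,0,0,0,3,0,0,0,0,0,0,0,0,0])

```text
time: 10.4
position: [0.4709, -0.0718, 0.0229]
ee_rot: [[1.0, 0.001, -0.004], [0.001, -1.0, 0.001], [-0.004, -0.001, -1.0]]
force: [-0.0, -0.9, 0.1]
width: 1.002
grasp_force: 0.0
```

Call:
jog_arm(commands=[0,0,0,0,0,0,0,0,0,0,0,0,0,0,0,0,0,0])

```text
time: 10.78
position: [0.4729, -0.0726, 0.0257]
ee_rot: [[1.0, 0.0, 0.002], [0.0, -1.0, -0.001], [0.002, 0.001, -1.0]]
force: [0.0, 0.2, 0.2]
width: 1.001
grasp_force: 0.0
```

Call:
jog_arm(commands=[0.1,-0.06,2.2,0,0,0,0,0,0,0,0,0,0,0,0,0,0,0,0,0,0,0,0,0])

```text
time: 11.28
position: [0.4737, -0.0719, 0.0034]
ee_rot: [[1.0, 0.0, 0.001], [0.0, -1.0, -0.0], [0.001, 0.0, -1.0]]
force: [-0.4, 0.9, -0.5]
width: 0.997
grasp_force: 0.0
```

Call:
jog_arm(commands=[0,0,0,0,0,0,0,0,0,0,0,0,0,0,0,0,0,0,0,0,0,0,0,0,0,0,0,0,0,0], hand=1)

```text
time: 11.9
position: [0.4732, -0.0718, 0.0027]
ee_rot: [[1.0, 0.0, 0.0], [0.0, -1.0, -0.0], [0.0, 0.0, -1.0]]
force: [0.1, 0.1, 0.3]
width: 0.681
grasp_force: 10.0
```

Call:
jog_arm(commands=[0,0,-5.5,0,0,0,0,0,-5.5,0,0,0,0,-3,-5,0,0,0,1.5,-4,-4,0,0,0,2.5,-4.3,-2,0,0,0])

```text
time: 12.52
position: [0.5141, 0.0419, 0.2254]
ee_rot: [[1.0, -0.001, 0.004], [-0.001, -1.0, -0.001], [0.004, 0.001, -1.0]]
force: [1.3, -0.5, -1.0]
width: 0.681
grasp_force: 10.0
```

Call:
jog_arm(commands=[2.5,-4.5,0,0,0,0,2.5,-4.5,0,0,0,0,2.5,-4,0,0,0,0,0,0,0,0,0,0,0,0,0,0,0,0])

```text
time: 13.15
position: [0.588, 0.1707, 0.2222]
ee_rot: [[1.0, 0.0, -0.001], [0.0, -1.0, -0.001], [-0.001, 0.001, -1.0]]
force: [-0.3, -0.9, -0.7]
width: 0.681
grasp_force: 10.0
```

Call:
jog_arm(commands=[0,0,0,0,0,0,0,0,0,0,0,0,0,0,0,0,0,0])

```text
time: 13.52
position: [0.5882, 0.1706, 0.2229]
ee_rot: [[1.0, -0.001, 0.001], [-0.001, -1.0, -0.0], [0.001, 0.0, -1.0]]
force: [-1.3, -0.2, -0.3]
width: 0.679
grasp_force: 10.0
```

Run:
```python
from h import *
s=state();im=camera("wrist")[:,:,::-1].copy();print(np.round(s["position"],4),s["width"])
print(jarpos("wrist",im,(.65,.171,.062),s,.044,thr=-4)); cv2.imwrite("pics/w7.png",im)
```

```text
[0.5882 0.1706 0.2229] 0.6793602641478039
[(0.6528, 0.1717, 0.0426, 0.0003)]
```

Call:
jog_arm(commands=[3.2,-0.1,0,0,0,0,3.2,0,0,0,0,0,0,0,5,0,0,0,0,0,5,0,0,0,0,0,3,0,0,0])

```text
time: 14.2
position: [0.6511, 0.1716, 0.0898]
ee_rot: [[1.0, 0.0, -0.003], [0.0, -1.0, -0.001], [-0.003, 0.001, -1.0]]
force: [0.4, 0.2, 0.5]
width: 0.68
grasp_force: 10.0
```

Call:
jog_arm(commands=[0,0,0,0,0,0,0,0,0,0,0,0,0,0,0,0,0,0,0,0,0,0,0,0,0,0,0,0,0,0])

```text
time: 14.82
position: [0.6524, 0.1723, 0.0932]
ee_rot: [[1.0, 0.0, 0.001], [0.0, -1.0, 0.0], [0.001, -0.0, -1.0]]
force: [-0.1, -0.6, -0.4]
width: 0.681
grasp_force: 10.0
```

Call:
jog_arm(commands=[0,0.06,0.9,0,0,0,0,0,0.9,0,0,0,0,0,0.9,0,0,0,0,0,0,0,0,0,0,0,0,0,0,0])

```text
time: 15.45
position: [0.6521, 0.1716, 0.0656]
ee_rot: [[1.0, 0.0, -0.0], [0.0, -1.0, -0.0], [-0.0, 0.0, -1.0]]
force: [-0.1, 0.1, 0.7]
width: 0.682
grasp_force: 10.0
```

Call:
jog_arm(commands=[0,0,0,0,0,0,0,0,0,0,0,0])

```text
time: 15.7
position: [0.6522, 0.1716, 0.0658]
ee_rot: [[1.0, 0.0, 0.0], [0.0, -1.0, -0.0], [0.0, 0.0, -1.0]]
force: [-0.2, 0.3, -0.2]
width: 0.681
grasp_force: 10.0
```

Release, lift, check, then on to the small ring's look pose (0.364+…): ring small is at (0.424, 0.314).

Call:
jog_arm(commands=[0,0,0,0,0,0,0,0,0,0,0,0,0,0,-5,0,0,0,0,0,-6,0,0,0,-6,0,-5,0,0,0], hand=-1)

```text
time: 16.32
position: [0.6059, 0.1714, 0.2182]
ee_rot: [[1.0, -0.002, 0.003], [-0.002, -1.0, 0.002], [0.003, -0.002, -1.0]]
force: [-0.4, 0.8, 0.8]
width: 0.995
grasp_force: 0.0
```

Call:
jog_arm(commands=[0,0,0,0,0,0,0,0,0,0,0,0,0,0,0,0,0,0])

```text
time: 16.7
position: [0.6043, 0.1709, 0.2141]
ee_rot: [[1.0, -0.001, -0.002], [-0.001, -1.0, -0.001], [-0.002, 0.001, -1.0]]
force: [0.5, -0.7, -0.4]
width: 0.996
grasp_force: 0.0
```

Run:
```python
from h import *
s=state();im=camera("wrist")[:,:,::-1].copy();print(np.round(s["position"],4),s["width"])
print(jarpos("wrist",im,(.6528,.1717,.062),s,.044,thr=-4)); print(ringpos("wrist",im,(.6528,.1717,.072),s,.0285,z=.072))
```

```text
[0.6043 0.1709 0.2141] 0.9960608686701528
[(0.6533, 0.1718, 0.0425, 0.00032)]
[(np.float64(0.6537), np.float64(0.1711), np.float64(0.0245), 0.0002), (np.float64(0.6528), np.float64(0.1711), np.float64(0.0286), 0.00021)]
```

Call:
jog_arm(commands=[-5,-3,0,0,0,0,-5,-3,0,0,0,0,-5,-3,0,0,0,0,-4.5,-3.5,3,0,0,0,0,-1.5,3.5,0,0,0])

```text
time: 17.38
position: [0.4079, 0.313, 0.1513]
ee_rot: [[1.0, 0.005, 0.001], [0.005, -1.0, 0.0], [0.001, -0.0, -1.0]]
force: [1.8, -0.1, 0.0]
width: 1.001
grasp_force: 0.0
```

Call:
jog_arm(commands=[0,0,0,0,0,0,0,0,0,0,0,0,0,0,0,0,0,0,0,0,0,0,0,0])

```text
time: 17.88
position: [0.4112, 0.3102, 0.1522]
ee_rot: [[1.0, -0.001, 0.001], [-0.001, -1.0, 0.0], [0.001, -0.0, -1.0]]
force: [-0.3, -0.3, 0.2]
width: 0.999
grasp_force: 0.0
```

Run:
```python
from h import *
s=state();im=camera("wrist")[:,:,::-1].copy();print(np.round(s["position"],4),s["width"],np.round(s["joint_pos"],2))
print(ringpos("wrist",im,(.4245,.3145,.01),s,.0235));cv2.imwrite("pics/w8.png",im)
```

```text
[0.4112 0.3102 0.1522] 0.9992928872861627 [ 0.02  0.24 -0.85  1.81  0.19  1.18 -2.46]
[(np.float64(0.4254), np.float64(0.315), np.float64(0.0193), 0.0002), (np.float64(0.4251), np.float64(0.315), np.float64(0.0237), 0.00026)]
```

Call:
jog_arm(commands=[0,0,0,0,0,-10,0,0,0,0,0,-10,1.47,0,5,0,0,0,0,0,5,0,0,0,0,0,0,0,0,0], hand=-0.4)

```text
time: 18.55
position: [0.4224, 0.314, 0.049]
ee_rot: [[0.94, 0.342, -0.005], [0.342, -0.94, -0.003], [-0.006, 0.001, -1.0]]
force: [-0.6, -0.7, 1.1]
width: 0.708
grasp_force: 0.0
```

Call:
jog_arm(commands=[0,0,0,0,0,0,0,0,0,0,0,0,0,0,0,0,0,0,0,0,0,0,0,0])

```text
time: 19.05
position: [0.4247, 0.3157, 0.0522]
ee_rot: [[0.94, 0.342, 0.001], [0.342, -0.94, 0.0], [0.001, 0.0, -1.0]]
force: [0.8, -0.1, -0.7]
width: 0.703
grasp_force: 0.0
```

Run:
```python
from h import *
s=state();R=np.array(s["ee_rot"]);d=np.array([.4251,.3150,.003])-s["position"]
print(np.round(s["position"],4),s["width"],np.round(s["joint_pos"],2),"tool cm",(R.T@d*100).round(2))
```

```text
[0.4247 0.3157 0.0522] 0.7028162266669716 [-0.02  0.42 -0.83  1.86  0.36  1.02 -2.22] tool cm [0.01 0.08 4.92]
```

Call:
jog_arm(commands=[0,0.08,2.5,0,0,0,0,0,2.4,0,0,0,0,0,0,0,0,0,0,0,0,0,0,0,0,0,0,0,0,0])

```text
time: 19.68
position: [0.4247, 0.3148, 0.0029]
ee_rot: [[0.94, 0.342, 0.0], [0.342, -0.94, 0.0], [0.0, 0.0, -1.0]]
force: [0.7, -0.5, 0.4]
width: 0.702
grasp_force: 0.0
```

Call:
jog_arm(commands=[0,0,0,0,0,0,0,0,0,0,0,0,0,0,0,0,0,0,0,0,0,0,0,0,0,0,0,0,0,0], hand=1)

```text
time: 20.3
position: [0.4247, 0.3148, 0.0027]
ee_rot: [[0.94, 0.342, 0.0], [0.342, -0.94, -0.0], [0.0, 0.0, -1.0]]
force: [-0.1, -1.5, 3.9]
width: 0.563
grasp_force: 10.0
```

Call:
jog_arm(commands=[0,0,-5,0,0,0,0,0,-5,0,0,0,0,0,-6,0,0,0,0,0,-6,0,0,10,0,0,0,0,0,10])

```text
time: 20.92
position: [0.426, 0.3165, 0.2271]
ee_rot: [[1.0, -0.005, 0.007], [-0.005, -1.0, 0.004], [0.007, -0.004, -1.0]]
force: [0.1, 0.8, -1.4]
width: 0.561
grasp_force: 10.0
```

Call:
jog_arm(commands=[1.35,5.5,0,0,0,0,1.35,5.5,0,0,0,0,1.35,5.5,0,0,0,0,1.35,5.5,0,0,0,0,1.35,5.5,0,0,0,0])

```text
time: 21.55
position: [0.4922, 0.038, 0.2226]
ee_rot: [[1.0, 0.0, 0.001], [0.0, -1.0, -0.0], [0.001, 0.0, -1.0]]
force: [1.0, 0.5, -0.5]
width: 0.559
grasp_force: 10.0
```

Call:
jog_arm(commands=[1.35,5.5,0,0,0,0,1.35,5.5,0,0,0,0,1.35,5.5,0,0,0,0,1.35,5.5,0,0,0,0,1.35,5.5,0,0,0,0])

```text
time: 22.18
position: [0.5598, -0.2369, 0.2224]
ee_rot: [[1.0, 0.0, -0.0], [0.0, -1.0, -0.0], [-0.0, 0.0, -1.0]]
force: [0.7, 1.6, -0.2]
width: 0.56
grasp_force: 10.0
```

Call:
jog_arm(commands=[0,0,0,0,0,0,0,0,0,0,0,0,0,0,0,0,0,0,0,0,0,0,0,0])

```text
time: 22.68
position: [0.5598, -0.2341, 0.2229]
ee_rot: [[1.0, 0.002, 0.0], [0.002, -1.0, -0.0], [0.0, 0.0, -1.0]]
force: [0.8, -0.3, -0.5]
width: 0.56
grasp_force: 10.0
```

Run:
```python
from h import *
s=state();im=camera("wrist")[:,:,::-1].copy();print(np.round(s["position"],4),s["width"],np.round(s["joint_pos"],2))
print(jarpos("wrist",im,(.621,-.239,.062),s,.038,thr=-4)); cv2.imwrite("pics/w9.png",im)
```

```text
[ 0.5598 -0.2341  0.2229] 0.5596968174612641 [ 0.68  0.33 -0.45  1.49  0.14  1.35 -1.35]
[(0.6204, -0.2395, 0.0368, 0.00032)]
```

Call:
jog_arm(commands=[3,0.4,0,0,0,0,3,0,0,0,0,0,0,0,5,0,0,0,0,0,5,0,0,0,0,0,3,0,0,0])

```text
time: 23.35
position: [0.6186, -0.2384, 0.0899]
ee_rot: [[1.0, 0.001, -0.003], [0.001, -1.0, 0.001], [-0.003, -0.001, -1.0]]
force: [-0.6, 0.2, 0.3]
width: 0.556
grasp_force: 10.0
```

Call:
jog_arm(commands=[0,0,0,0,0,0,0,0,0,0,0,0,0,0,0,0,0,0,0,0,0,0,0,0,0,0,0,0,0,0])

```text
time: 23.98
position: [0.6199, -0.2392, 0.0931]
ee_rot: [[1.0, 0.0, 0.001], [0.0, -1.0, -0.0], [0.001, 0.0, -1.0]]
force: [0.3, 0.2, 0.2]
width: 0.561
grasp_force: 10.0
```

Call:
jog_arm(commands=[0,0.03,0.9,0,0,0,0,0,0.9,0,0,0,0,0,0.9,0,0,0,0,0,0,0,0,0,0,0,0,0,0,0])

```text
time: 24.6
position: [0.6196, -0.2394, 0.0655]
ee_rot: [[1.0, 0.0, -0.0], [0.0, -1.0, 0.0], [-0.0, -0.0, -1.0]]
force: [-0.7, -0.5, 0.3]
width: 0.559
grasp_force: 10.0
```

Call:
jog_arm(commands=[0,0,0,0,0,0,0,0,0,0,0,0])

```text
time: 24.85
position: [0.6197, -0.2395, 0.0657]
ee_rot: [[1.0, 0.0, 0.0], [0.0, -1.0, -0.0], [0.0, 0.0, -1.0]]
force: [1.1, 0.2, -0.7]
width: 0.56
grasp_force: 10.0
```

Call:
jog_arm(commands=[0,0,0,0,0,0,0,0,0,0,0,0,0,0,-5,0,0,0,0,0,-6,0,0,0,-6,0,-5,0,0,0], hand=-1)

```text
time: 25.48
position: [0.5736, -0.2384, 0.2181]
ee_rot: [[1.0, 0.002, 0.004], [0.002, -1.0, 0.0], [0.004, -0.0, -1.0]]
force: [-0.9, -1.1, 0.1]
width: 0.978
grasp_force: 0.0
```

Call:
jog_arm(commands=[0,0,0,0,0,0,0,0,0,0,0,0,0,0,0,0,0,0])

```text
time: 25.85
position: [0.5716, -0.239, 0.2141]
ee_rot: [[1.0, 0.001, -0.002], [0.001, -1.0, 0.001], [-0.002, -0.001, -1.0]]
force: [0.1, -0.4, -0.1]
width: 0.996
grasp_force: 0.0
```

Run:
```python
from h import *
s=state();im=camera("wrist")[:,:,::-1].copy();print(np.round(s["position"],4),s["width"])
print(jarpos("wrist",im,(.6204,-.2395,.062),s,.044,thr=-4)); print(ringpos("wrist",im,(.6204,-.2395,.072),s,.0235,z=.072))
```

```text
[ 0.5716 -0.239   0.2141] 0.9956054164070864
[(0.6207, -0.2396, 0.0367, 0.00032)]
[(np.float64(0.6206), np.float64(-0.2399), np.float64(0.0196), 0.00016), (np.float64(0.6198), np.float64(-0.24), np.float64(0.0237), 0.00014)]
```

Call:
jog_arm(commands=[-5,2,0,0,0,0,-5,2,0,0,0,0,-5,2,0,0,0,0,-5,2,0,0,0,0,0,0,1,0,0,0])

```text
time: 26.52
position: [0.3686, -0.3219, 0.2054]
ee_rot: [[1.0, -0.006, -0.001], [-0.006, -1.0, -0.001], [-0.001, 0.001, -1.0]]
force: [-0.1, -0.0, 0.2]
width: 1.003
grasp_force: 0.0
```

Call:
jog_arm(commands=[0,0,0,0,0,0,0,0,0,0,0,0,0,0,0,0,0,0,0,0,0,0,0,0])

```text
time: 27.02
position: [0.3722, -0.3192, 0.2056]
ee_rot: [[1.0, 0.001, 0.0], [0.001, -1.0, 0.0], [0.0, -0.0, -1.0]]
force: [-0.2, 0.2, 0.2]
width: 1.002
grasp_force: 0.0
```

Run:
```python
from h import *
s=state();im=camera("wrist")[:,:,::-1].copy();print(np.round(s["position"],4),s["width"]);cv2.imwrite("pics/w10.png",im);np.save("s10.npy",np.vstack([s["position"],s["ee_rot"]]))
u=proj("wrist",(.425,-.321,.04),s).astype(int);print(u)
cr=im[u[1]-60:u[1]+60,u[0]-70:u[0]+70];cv2.imwrite("pics/w10c.png",cv2.resize(cr,None,fx=5,fy=5,interpolation=0))
```

```text
[ 0.3722 -0.3192  0.2056] 1.001531791466319
[323 159]
```

View pics/w10c.png

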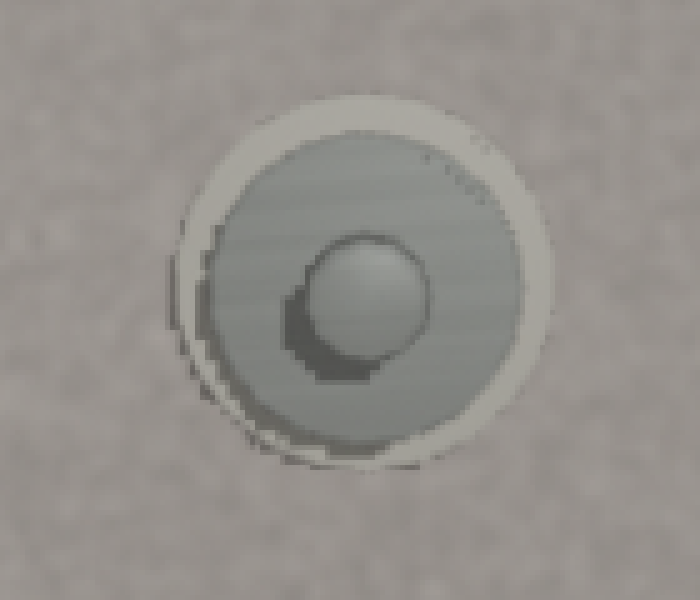

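Run:
```python
from h import *
a=np.load("s10.npy");s={"position":a[0],"ee_rot":a[1:]};im=cv2.imread("pics/w10.png")
for t in(-6,-4,-2,0): print(t,jarpos("wrist",im,(.425,-.321,.028),s,.029,z=.028,thr=t))
print(onz("wrist",(326.6,156.2),.028,s).round(4),onz("wrist",(253+368/5,99+296/5),.056,s).round(4))
```

```text
-6 [(0.4258, -0.3234, 0.0283, 0.00023)]
-4 [(0.4259, -0.3234, 0.0276, 0.00025)]
-2 [(0.4259, -0.3239, 0.0248, 0.00117)]
0 []
[ 0.4271 -0.3235  0.028 ] [ 0.4272 -0.3232  0.056 ]
```

```bash
cat >> h.py <<'E'
def edgecirc(cam,im,c0,r0,r1,z,s,lo=20,hi=60):
    "Canny edges in a pixel annulus about c0, cast onto plane z, circle fit"
    e=cv2.Canny(cv2.resize(im,None,fx=2,fy=2,interpolation=cv2.INTER_CUBIC),lo,hi)
    y,x=np.nonzero(e); x=(x-.5)/2;y=(y-.5)/2; d=np.hypot(x-c0[0],y-c0[1]);k=(d>r0)&(d<r1)
    q,r=fitc(world(cam,np.c_[x[k],y[k]],z,s)); return q.round(4).tolist(),round(r,5),int(k.sum())
E
python3 - <<'E'
from h import *
a=np.load("s10.npy");s={"position":a[0],"ee_rot":a[1:]};im=cv2.imread("pics/w10.png")
print("knob",edgecirc("wrist",im,(326.2,157.9),10,14,.056,s))
print("disc",edgecirc("wrist",im,(326.2,155.9),29.5,33,.028,s))
print("foot",edgecirc("wrist",im,(325.8,154.5),35.5,39,.008,s))
E
```

```text
knob ([0.4273, -0.3228, 0.0103], 0.00064, 306)
disc ([0.4272, -0.323, 0.0286], 0.00026, 533)
foot ([0.427, -0.3229, 0.0363], 0.00026, 691)
```

Run:
```python
from h import *
D=np.diag([1.,-1,-1])
for f,p,R,J,rb,rn in(("w9",(.5598,-.2341,.2229),[[1,.002,0],[.002,-1,0],[0,0,-1]],(.6204,-.2395),.038,.017),
  ("w7",(.5882,.1706,.2229),[[1,-.001,.001],[-.001,-1,0],[.001,0,-1]],(.6528,.1717),.044,.022),
  ("w6",(.6011,.0164,.204),[[1,0,-.002],[0,-1,0],[-.002,0,-1]],(.6505,.0168),.05,.027)):
    s={"position":np.array(p),"ee_rot":np.array(R,float)};im=cv2.imread(f"pics/{f}.png")
    for n,z,r in(("body",.062,rb),("neck",.078,rn),("mouth",.078,rn-.0035)):
        c=proj("wrist",(*J,z),s); e=proj("wrist",(J[0],J[1]+r,z),s); pr=np.hypot(*(e-c))
        print(f,n,edgecirc("wrist",im,c,pr-2.5,pr+2.5,z,s),r)
```

```text
w9 body ([0.6208, -0.2393, 0.0377], 0.00056, 488) 0.038
w9 neck ([0.6208, -0.2392, 0.0168], 0.00068, 362) 0.017
w9 mouth ([0.6205, -0.2395, 0.0137], 0.00091, 404) 0.013500000000000002
w7 body ([0.6533, 0.1722, 0.0433], 0.00051, 568) 0.044
w7 neck ([0.6533, 0.1721, 0.0219], 0.00068, 617) 0.022
w7 mouth ([0.6528, 0.1719, 0.0186], 0.00089, 602) 0.0185
w6 body ([0.6497, 0.0171, 0.0498], 0.00077, 605) 0.05
w6 neck ([0.6501, 0.0172, 0.0272], 0.00068, 672) 0.027
w6 mouth ([0.6504, 0.0171, 0.0234], 0.00061, 672) 0.0235
```

Call:
jog_arm(commands=[5.5,0.3,0,0,0,0,0,0,5,0,0,0,0,0,5,0,0,0,0,0,5,0,0,0,0,0,0,0,0,0], hand=0, squeeze=45)

```text
time: 27.7
position: [0.4246, -0.3209, 0.0526]
ee_rot: [[1.0, 0.001, -0.005], [0.001, -1.0, 0.004], [-0.005, -0.004, -1.0]]
force: [0.1, 0.1, 0.6]
width: 0.54
grasp_force: 0.0
```

Call:
jog_arm(commands=[0,0,0,0,0,0,0,0,0,0,0,0,0,0,0,0,0,0,0,0,0,0,0,0,0,0,0,0,0,0])

```text
time: 28.32
position: [0.4267, -0.3226, 0.0558]
ee_rot: [[1.0, 0.0, 0.0], [0.0, -1.0, -0.0], [0.0, 0.0, -1.0]]
force: [0.2, 0.4, -0.1]
width: 0.502
grasp_force: 0.0
```

Call:
jog_arm(commands=[0.05,0.03,1.3,0,0,0,0,0,1.25,0,0,0,0,0,0,0,0,0,0,0,0,0,0,0,0,0,0,0,0,0])

```text
time: 28.95
position: [0.427, -0.3226, 0.0296]
ee_rot: [[1.0, 0.0, -0.0], [0.0, -1.0, 0.0], [-0.0, -0.0, -1.0]]
force: [-0.4, -0.5, -0.3]
width: 0.496
grasp_force: 0.0
```

Call:
jog_arm(commands=[0,0,0,0,0,0,0,0,0,0,0,0,0,0,0,0,0,0,0,0,0,0,0,0,0,0,0,0,0,0], hand=1)

```text
time: 29.58
position: [0.4272, -0.3228, 0.0301]
ee_rot: [[1.0, 0.0, 0.0], [0.0, -1.0, -0.0], [0.0, 0.0, -1.0]]
force: [-0.2, 0.4, -1.1]
width: 0.236
grasp_force: 45.0
```

Call:
jog_arm(commands=[0,0,-0.4,0,0,0,0,0,-0.4,0,0,0,0,0,-0.4,0,0,0,0,0,-0.6,0,0,0,0,0,0,0,0,0])

```text
time: 30.2
position: [0.4276, -0.3231, 0.0488]
ee_rot: [[1.0, 0.0, 0.001], [0.0, -1.0, -0.001], [0.001, 0.001, -1.0]]
force: [0.5, 0.6, -0.2]
width: 0.233
grasp_force: 45.0
```

Call:
jog_arm(commands=[0,0,0,0,0,0,0,0,0,0,0,0,0,0,0,0,0,0])

```text
time: 30.58
position: [0.4271, -0.3227, 0.0479]
ee_rot: [[1.0, 0.0, -0.0], [0.0, -1.0, 0.0], [-0.0, -0.0, -1.0]]
force: [-0.3, -0.5, -0.4]
width: 0.238
grasp_force: 45.0
```

Call:
jog_arm(commands=[0,0,-5,0,0,0,0,0,-6,0,0,0,0,0,-6.2,0,0,0,1.6,-5,0,0,0,0,1.6,-5,0,0,0,0])

```text
time: 31.2
position: [0.4596, -0.2219, 0.2208]
ee_rot: [[1.0, -0.001, 0.001], [-0.001, -1.0, -0.001], [0.001, 0.001, -1.0]]
force: [1.5, 0.1, -0.6]
width: 0.24
grasp_force: 45.0
```

Call:
jog_arm(commands=[1.6,-5,0,0,0,0,1.6,-5,0,0,0,0,1.6,-5,0,0,0,0,1.6,-5,0,0,0,0,1.6,-5,0,0,0,0])

```text
time: 31.82
position: [0.5394, 0.0287, 0.2201]
ee_rot: [[1.0, -0.0, 0.0], [-0.0, -1.0, -0.0], [0.0, 0.0, -1.0]]
force: [0.1, -0.1, -0.3]
width: 0.244
grasp_force: 45.0
```

Call:
jog_arm(commands=[1.6,-5,0,0,0,0,1.6,-5,0,0,0,0,1.6,-4.5,0,0,0,0,0,0,0,0,0,0,0,0,0,0,0,0])

```text
time: 32.45
position: [0.587, 0.1718, 0.2197]
ee_rot: [[1.0, 0.0, -0.001], [0.0, -1.0, -0.001], [-0.001, 0.001, -1.0]]
force: [0.3, -0.3, -0.7]
width: 0.235
grasp_force: 45.0
```

Call:
jog_arm(commands=[0,0,0,0,0,0,0,0,0,0,0,0,0,0,0,0,0,0])

```text
time: 32.83
position: [0.5872, 0.1716, 0.2202]
ee_rot: [[1.0, -0.001, 0.0], [-0.001, -1.0, -0.0], [0.0, 0.0, -1.0]]
force: [-0.0, 0.5, -0.8]
width: 0.237
grasp_force: 45.0
```

```bash
cat >> h.py <<'E'
def jaredges(J,rb,rn,name):
    s=state();im=camera("wrist")[:,:,::-1].copy();cv2.imwrite(f"pics/{name}.png",im)
    print("TCP",np.round(s["position"],4),"w",round(s["width"],3),"mask",jarpos("wrist",im,(*J,.062),s,rb,thr=-4))
    m=jarpos("wrist",im,(*J,.062),s,rb,thr=-4)
    if m: J=m[0][:2]
    for n,z,r in(("body",.062,rb),("neck",.078,rn),("mouth",.078,rn-.0035)):
        c=proj("wrist",(*J,z),s); e=proj("wrist",(J[0],J[1]+r,z),s); pr=np.hypot(*(e-c))
        print(n,edgecirc("wrist",im,c,pr-2.5,pr+2.5,z,s),r)
    return s,im
E
python3 - <<'E'
from h import *
s,im=jaredges((.6533,.1721),.044,.022,"w11"); print("R",np.round(s["ee_rot"],3).tolist())
t=camera("top");cv2.imwrite("pics/t2.png",t[:,:,::-1])
E
```

```text
TCP [0.5872 0.1716 0.2202] w 0.237 mask [(0.6528, 0.1718, 0.0426, 0.00029)]
body ([0.6531, 0.1721, 0.0433], 0.00054, 556) 0.044
neck ([0.6527, 0.1721, 0.0222], 0.00088, 676) 0.022
mouth ([0.6527, 0.1721, 0.0186], 0.00095, 574) 0.0185
R [[1.0, -0.001, 0.0], [-0.001, -1.0, -0.0], [0.0, 0.0, -1.0]]
```

View pics/w11.png

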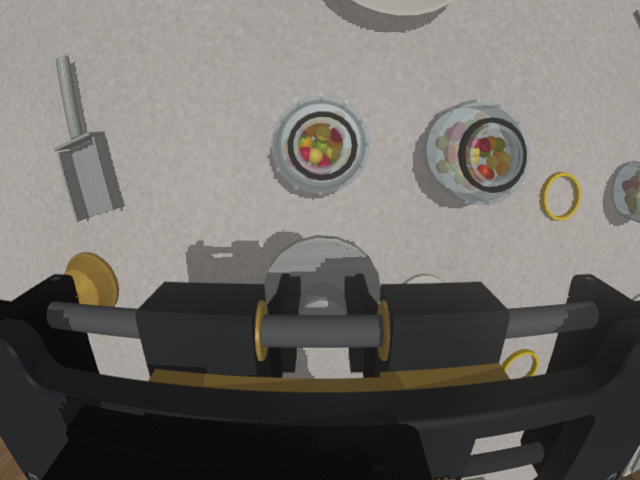

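Call:
jog_arm(commands=[3.3,-0.05,0,0,0,0,3.3,0,0,0,0,0,0,0,4,0,0,0,0,0,4,0,0,0,0,0,2.8,0,0,0])

```text
time: 33.55
position: [0.6525, 0.1724, 0.1099]
ee_rot: [[1.0, 0.0, -0.002], [0.0, -1.0, -0.0], [-0.002, 0.0, -1.0]]
force: [0.8, 0.6, -1.0]
width: 0.241
grasp_force: 45.0
```

Call:
jog_arm(commands=[0,0,0,0,0,0,0,0,0,0,0,0,0,0,0,0,0,0,0,0,0,0,0,0,0,0,0,0,0,0])

```text
time: 34.17
position: [0.6533, 0.1728, 0.1125]
ee_rot: [[1.0, 0.0, 0.001], [0.0, -1.0, 0.0], [0.001, -0.0, -1.0]]
force: [-0.3, -0.3, -0.8]
width: 0.237
grasp_force: 45.0
```

Run:
```python
from h import *
s=state();im=camera("wrist")[:,:,::-1].copy();print(np.round(s["position"],4))
sc=camera("scene")[:,:,::-1];u=proj("scene",(.653,.172,.08)).astype(int);print(u)
cv2.imwrite("pics/s3.png",np.hstack([cv2.resize(im[180:420,230:430],(400,480)),cv2.resize(sc[u[1]-50:u[1]+50,u[0]-42:u[0]+42],(400,480),interpolation=2)]))
```

```text
[0.6533 0.1728 0.1125]
[425 217]
```

View pics/s3.png

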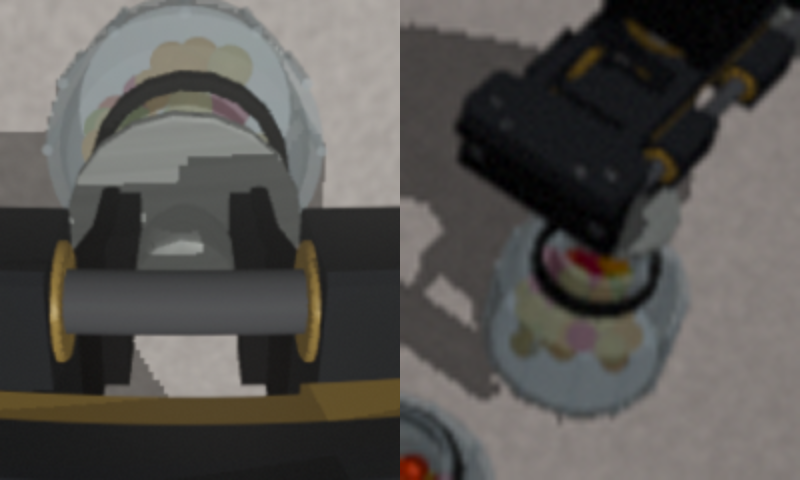

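Call:
jog_arm(commands=[-0.03,0.07,0.8,0,0,0,0,0,0.6,0,0,0,0,0,0.6,0,0,0,0,0,0.6,0,0,0,0,0,0,0,0,0])

```text
time: 34.9
position: [0.6528, 0.1722, 0.086]
ee_rot: [[1.0, 0.0, 0.0], [0.0, -1.0, 0.0], [0.0, -0.0, -1.0]]
force: [-0.4, -0.2, 0.8]
width: 0.237
grasp_force: 45.0
```

Call:
jog_arm(commands=[0,0,0,0,0,0,0,0,0,0,0,0,0,0,0,0,0,0])

```text
time: 35.28
position: [0.6528, 0.172, 0.086]
ee_rot: [[1.0, 0.0, -0.0], [0.0, -1.0, -0.0], [-0.0, 0.0, -1.0]]
force: [-0.1, -1.1, 0.5]
width: 0.237
grasp_force: 45.0
```

Call:
jog_arm(commands=[0,0,0,0,0,0,0,0,0,0,0,0,0,0,0,0,0,0,0,0,-4,0,0,0,0,0,-4.5,0,0,0], hand=0)

```text
time: 35.9
position: [0.6523, 0.1719, 0.1714]
ee_rot: [[1.0, 0.0, -0.001], [0.0, -1.0, -0.0], [-0.001, 0.0, -1.0]]
force: [0.9, 0.2, -0.1]
width: 0.494
grasp_force: 0.0
```

Call:
jog_arm(commands=[-5,0,-5,0,0,0,0,0,0,0,0,0,0,0,0,0,0,0,0,0,0,0,0,0,0,0,0,0,0,0])

```text
time: 36.52
position: [0.6086, 0.1718, 0.2139]
ee_rot: [[1.0, -0.0, -0.002], [-0.0, -1.0, -0.0], [-0.002, 0.0, -1.0]]
force: [-0.5, 1.0, -0.4]
width: 0.498
grasp_force: 0.0
```

```bash
cat >> h.py <<'E'
def lidedges(J,rd,rf,zb,name):
    "knob, disc and foot (or None) circles; zb height of lid origin"
    s=state();im=camera("wrist")[:,:,::-1].copy();cv2.imwrite(f"pics/{name}.png",im)
    print("TCP",np.round(s["position"],4),"R",np.round(s["ee_rot"],3).tolist())
    for it in range(2):
        J0=J
        for n,z,r in(("knob",zb+.048,.0105),("disc",zb+.02,rd),("foot",.008,rf)):
            if r is None: continue
            c=proj("wrist",(*J0,z),s); e=proj("wrist",(J0[0],J0[1]+r,z),s); pr=np.hypot(*(e-c)); w=2.5 if it else 4.5
            q=edgecirc("wrist",im,c,pr-w,pr+w,z,s); 
            if it: print(n,q,r)
            if n=="disc": J=q[0][:2]
E
python3 - <<'E'
from h import *
lidedges((.653,.172),.029,None,.064,"w12")
E
```

```text
TCP [0.6086 0.1718 0.2139] R [[1.0, -0.0, -0.002], [-0.0, -1.0, -0.0], [-0.002, 0.0, -1.0]]
knob ([0.653, 0.1715, 0.0105], 0.00066, 382) 0.0105
disc ([0.6527, 0.1715, 0.0288], 0.00071, 967) 0.029
```

Call:
jog_arm(commands=[-5,-0.8,0,0,0,0,-5,-0.8,0,0,0,0,-5,-0.8,0,0,0,0,-4,-0.8,0.5,0,0,0,0,0,0,0,0,0])

```text
time: 37.2
position: [0.4164, 0.2047, 0.2101]
ee_rot: [[1.0, 0.003, 0.001], [0.003, -1.0, -0.002], [0.001, 0.002, -1.0]]
force: [0.3, -0.6, -0.3]
width: 0.503
grasp_force: 0.0
```

Call:
jog_arm(commands=[0,0,0,0,0,0,0,0,0,0,0,0,0,0,0,0,0,0,0,0,0,0,0,0])

```text
time: 37.7
position: [0.4188, 0.204, 0.2101]
ee_rot: [[1.0, -0.0, -0.0], [-0.0, -1.0, 0.0], [-0.0, -0.0, -1.0]]
force: [-0.8, 0.3, -0.2]
width: 0.5
grasp_force: 0.0
```

Run:
```python
from h import *
lidedges((.4627,.2045),.034,.042,.008,"w13")
a=cv2.imread("pics/w12.png")[60:300,200:440];b=cv2.imread("pics/w13.png")[60:300,200:440];cv2.imwrite("pics/w1213.png",cv2.resize(np.hstack([a,b]),(800,400)))
```

```text
TCP [0.4188 0.204  0.2101] R [[1.0, -0.0, -0.0], [-0.0, -1.0, 0.0], [-0.0, -0.0, -1.0]]
knob ([0.4659, 0.2045, 0.0107], 0.00074, 213) 0.0105
disc ([0.4644, 0.2039, 0.0349], 0.00093, 714) 0.034
foot ([0.4667, 0.2045, 0.0418], 0.00038, 561) 0.042
```

View pics/w1213.png

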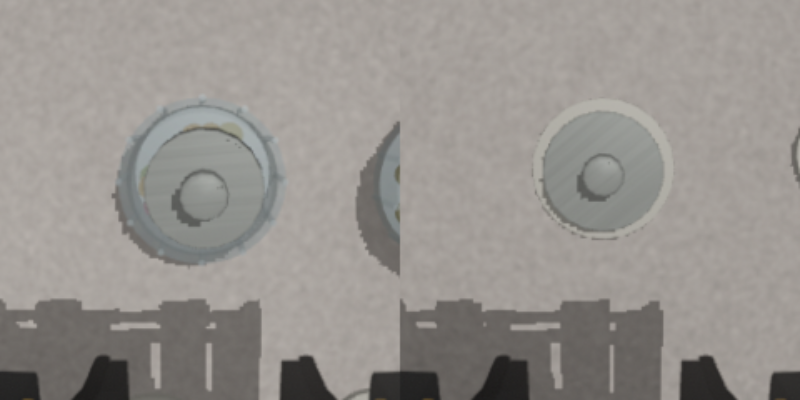

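Run:
```python
from h import *
s={"position":np.array([.4188,.204,.2101]),"ee_rot":np.diag([1.,-1,-1])};im=cv2.imread("pics/w13.png")
for z,r in((.056,.0105),(.028,.034),(.008,.042)):
    c=proj("wrist",(.4663,.2045,z),s);pr=np.hypot(*(proj("wrist",(.4663,.2045+r,z),s)-c))
    print(edgecirc("wrist",im,c,pr-1.8,pr+1.8,z,s),r)
```

```text
([0.4668, 0.2043, 0.0105], 0.00059, 232) 0.0105
([0.4669, 0.2045, 0.0341], 0.00049, 609) 0.034
([0.4668, 0.2045, 0.0418], 0.0004, 655) 0.042
```

Call:
jog_arm(commands=[4.8,0,0,0,0,0,0,0,5,0,0,0,0,0,5,0,0,0,0,0,5,0,0,0,0,0,0,0,0,0])

```text
time: 38.38
position: [0.4642, 0.2031, 0.0575]
ee_rot: [[1.0, 0.001, -0.006], [0.001, -1.0, -0.001], [-0.006, 0.001, -1.0]]
force: [0.2, -0.1, -0.0]
width: 0.5
grasp_force: 0.0
```

Call:
jog_arm(commands=[0,0,0,0,0,0,0,0,0,0,0,0,0,0,0,0,0,0,0,0,0,0,0,0,0,0,0,0,0,0])

```text
time: 39.0
position: [0.4667, 0.204, 0.0605]
ee_rot: [[1.0, 0.0, 0.0], [0.0, -1.0, -0.0], [0.0, 0.0, -1.0]]
force: [0.6, 0.5, 0.2]
width: 0.501
grasp_force: 0.0
```

Lid large at (0.4668, 0.2045). Down 3.05 cm and grip.

Call:
jog_arm(commands=[0.01,-0.05,1.55,0,0,0,0,0,1.5,0,0,0,0,0,0,0,0,0,0,0,0,0,0,0,0,0,0,0,0,0])

```text
time: 39.62
position: [0.4664, 0.2044, 0.0291]
ee_rot: [[1.0, 0.0, -0.001], [0.0, -1.0, -0.0], [-0.001, 0.0, -1.0]]
force: [-1.0, -1.0, 0.0]
width: 0.502
grasp_force: 0.0
```

Call:
jog_arm(commands=[0,0,0,0,0,0,0,0,0,0,0,0,0,0,0,0,0,0,0,0,0,0,0,0,0,0,0,0,0,0], hand=1)

```text
time: 40.25
position: [0.4667, 0.2045, 0.0297]
ee_rot: [[1.0, 0.0, 0.0], [0.0, -1.0, -0.0], [0.0, 0.0, -1.0]]
force: [-0.4, 0.7, 0.5]
width: 0.236
grasp_force: 45.0
```

Call:
jog_arm(commands=[0,0,-0.4,0,0,0,0,0,-0.4,0,0,0,0,0,-0.4,0,0,0,0,0,-0.6,0,0,0,0,0,0,0,0,0])

```text
time: 40.88
position: [0.4671, 0.2047, 0.0484]
ee_rot: [[1.0, 0.0, 0.001], [0.0, -1.0, 0.0], [0.001, -0.0, -1.0]]
force: [0.5, 0.8, -0.2]
width: 0.237
grasp_force: 45.0
```

Call:
jog_arm(commands=[0,0,0,0,0,0,0,0,0,0,0,0,0,0,0,0,0,0])

```text
time: 41.25
position: [0.4666, 0.2045, 0.0476]
ee_rot: [[1.0, 0.0, -0.0], [0.0, -1.0, -0.0], [-0.0, 0.0, -1.0]]
force: [-0.4, -0.9, -0.8]
width: 0.24
grasp_force: 45.0
```

Call:
jog_arm(commands=[0,0,-5.8,0,0,0,0,0,-5.8,0,0,0,0,0,-5.8,0,0,0,3,4.7,0,0,0,0,3,4.7,0,0,0,0])

```text
time: 41.88
position: [0.5276, 0.1096, 0.2228]
ee_rot: [[1.0, 0.002, 0.002], [0.002, -1.0, -0.001], [0.002, 0.001, -1.0]]
force: [0.5, 0.1, -0.8]
width: 0.241
grasp_force: 45.0
```

Call:
jog_arm(commands=[3,4.7,0,0,0,0,3,4.7,0,0,0,0,0,0,0,0,0,0,0,0,0,0,0,0,0,0,0,0,0,0])

```text
time: 42.5
position: [0.5862, 0.0181, 0.2219]
ee_rot: [[1.0, 0.002, 0.0], [0.002, -1.0, 0.0], [0.0, -0.0, -1.0]]
force: [-0.7, 0.4, -0.7]
width: 0.237
grasp_force: 45.0
```

Call:
jog_arm(commands=[0,0,0,0,0,0,0,0,0,0,0,0,0,0,0,0,0,0])

```text
time: 42.88
position: [0.5866, 0.0167, 0.2218]
ee_rot: [[1.0, 0.0, 0.0], [0.0, -1.0, -0.0], [0.0, 0.0, -1.0]]
force: [0.5, -0.3, -0.3]
width: 0.236
grasp_force: 45.0
```

Run:
```python
from h import *
s,im=jaredges((.650,.0171),.05,.027,"w14"); print("R",np.round(s["ee_rot"],3).tolist())
```

```text
TCP [0.5866 0.0167 0.2218] w 0.236 mask [(0.6499, 0.0168, 0.0484, 0.00031)]
body ([0.6501, 0.0171, 0.0493], 0.00049, 614) 0.05
neck ([0.6499, 0.0172, 0.0272], 0.00084, 807) 0.027
mouth ([0.6501, 0.017, 0.0235], 0.00079, 707) 0.0235
R [[1.0, 0.0, 0.0], [0.0, -1.0, -0.0], [0.0, 0.0, -1.0]]
```

Call:
jog_arm(commands=[3.17,-0.04,0,0,0,0,3.17,0,0,0,0,0,0,0,4,0,0,0,0,0,4,0,0,0,0,0,3,0,0,0])

```text
time: 43.55
position: [0.6496, 0.0168, 0.1098]
ee_rot: [[1.0, 0.0, -0.001], [0.0, -1.0, -0.0], [-0.001, 0.0, -1.0]]
force: [0.2, -0.6, -1.5]
width: 0.239
grasp_force: 45.0
```

Call:
jog_arm(commands=[0,0,0,0,0,0,0,0,0,0,0,0,0,0,0,0,0,0,0,0,0,0,0,0,0,0,0,0,0,0])

```text
time: 44.18
position: [0.6503, 0.017, 0.1123]
ee_rot: [[1.0, 0.0, 0.001], [0.0, -1.0, -0.0], [0.001, 0.0, -1.0]]
force: [-0.5, -0.3, -0.3]
width: 0.238
grasp_force: 45.0
```

Call:
jog_arm(commands=[-0.03,0,0.8,0,0,0,0,0,0.6,0,0,0,0,0,0.6,0,0,0,0,0,0.6,0,0,0,0,0,0,0,0,0])

```text
time: 44.8
position: [0.6499, 0.0171, 0.0857]
ee_rot: [[1.0, 0.0, 0.0], [0.0, -1.0, 0.0], [0.0, -0.0, -1.0]]
force: [-0.4, 0.8, 0.6]
width: 0.24
grasp_force: 45.0
```

Call:
jog_arm(commands=[0,0,0,0,0,0,0,0,0,0,0,0,0,0,0,0,0,0])

```text
time: 45.18
position: [0.6499, 0.017, 0.0857]
ee_rot: [[1.0, 0.0, 0.0], [0.0, -1.0, 0.0], [0.0, -0.0, -1.0]]
force: [-0.4, 0.9, 0.6]
width: 0.241
grasp_force: 45.0
```

Call:
jog_arm(commands=[0,0,0,0,0,0,0,0,0,0,0,0,0,0,0,0,0,0,0,0,-4,0,0,0,0,0,-4.5,0,0,0], hand=0)

```text
time: 45.8
position: [0.6493, 0.0168, 0.1711]
ee_rot: [[1.0, 0.0, -0.002], [0.0, -1.0, 0.0], [-0.002, -0.0, -1.0]]
force: [1.1, -0.2, 0.1]
width: 0.498
grasp_force: 0.0
```

Call:
jog_arm(commands=[-5,0,-5,0,0,0,0,0,0,0,0,0,0,0,0,0,0,0,0,0,0,0,0,0,0,0,0,0,0,0])

```text
time: 46.42
position: [0.6055, 0.0169, 0.2138]
ee_rot: [[1.0, 0.0, -0.002], [0.0, -1.0, 0.0], [-0.002, -0.0, -1.0]]
force: [0.5, 0.3, 0.1]
width: 0.502
grasp_force: 0.0
```

Run:
```python
from h import *
lidedges((.650,.017),.034,None,.064,"w15")
```

```text
TCP [0.6055 0.0169 0.2138] R [[1.0, 0.0, -0.002], [0.0, -1.0, 0.0], [-0.002, -0.0, -1.0]]
knob ([0.6509, 0.0166, 0.0106], 0.00065, 400) 0.0105
disc ([0.6507, 0.0167, 0.0336], 0.00052, 959) 0.034
```

Call:
jog_arm(commands=[-4.6,-0.95,0,0,0,0,-4.6,-0.95,0,0,0,0,-4.6,-0.95,0,0,0,0,-4.6,-0.95,0.5,0,0,0,0,0,0,0,0,0])

```text
time: 47.1
position: [0.4194, 0.0552, 0.2097]
ee_rot: [[1.0, 0.001, 0.0], [0.001, -1.0, -0.003], [0.0, 0.003, -1.0]]
force: [-0.7, 0.2, -0.5]
width: 0.501
grasp_force: 0.0
```

Call:
jog_arm(commands=[0,0,0,0,0,0,0,0,0,0,0,0,0,0,0,0,0,0,0,0,0,0,0,0])

```text
time: 47.6
position: [0.4218, 0.055, 0.2098]
ee_rot: [[1.0, 0.0, -0.001], [0.0, -1.0, 0.001], [-0.001, -0.001, -1.0]]
force: [-0.3, 0.3, -0.2]
width: 0.498
grasp_force: 0.0
```

Run:
```python
from h import *
s=state();im=camera("wrist")[:,:,::-1].copy();cv2.imwrite("pics/w16.png",im);print(np.round(s["position"],4),np.round(s["ee_rot"],3).tolist())
J=(.4785,.055)
for w in(4,3,1.8,1.8):
  Q=[]
  for z,r in((.056,.0105),(.028,.024),(.008,.032)):
    c=proj("wrist",(*J,z),s);pr=np.hypot(*(proj("wrist",(J[0],J[1]+r,z),s)-c))
    q=edgecirc("wrist",im,c,pr-w,pr+w,z,s);Q.append(q[0]);print(w,q,r)
  J=np.median(np.array(Q)[:,:2],0)
```

```text
[0.4218 0.055  0.2098] [[1.0, 0.0, -0.001], [0.0, -1.0, 0.001], [-0.001, -0.001, -1.0]]
4 ([0.4795, 0.056, 0.0105], 0.00079, 339) 0.0105
4 ([0.4786, 0.0559, 0.0245], 0.00129, 670) 0.024
4 ([0.4795, 0.0561, 0.0315], 0.0004, 733) 0.032
3 ([0.4797, 0.0559, 0.0104], 0.00074, 329) 0.0105
3 ([0.4795, 0.056, 0.0239], 0.00053, 545) 0.024
3 ([0.4794, 0.0563, 0.0316], 0.00044, 687) 0.032
1.8 ([0.4798, 0.0558, 0.0103], 0.00072, 310) 0.0105
1.8 ([0.4797, 0.0558, 0.0238], 0.00032, 455) 0.024
1.8 ([0.4794, 0.0563, 0.0316], 0.00047, 652) 0.032
1.8 ([0.4798, 0.0558, 0.0103], 0.00072, 310) 0.0105
1.8 ([0.4798, 0.0557, 0.0237], 0.0003, 455) 0.024
1.8 ([0.4794, 0.0563, 0.0316], 0.00047, 652) 0.032
```

Call:
jog_arm(commands=[5.8,-0.1,0,0,0,0,0,0,5,0,0,0,0,0,5,0,0,0,0,0,5,0,0,0,0,0,0,0,0,0])

```text
time: 48.28
position: [0.4771, 0.0558, 0.0573]
ee_rot: [[1.0, 0.001, -0.007], [0.001, -1.0, 0.001], [-0.007, -0.001, -1.0]]
force: [0.0, 0.7, 0.6]
width: 0.503
grasp_force: 0.0
```

Call:
jog_arm(commands=[0,0,0,0,0,0,0,0,0,0,0,0,0,0,0,0,0,0,0,0,0,0,0,0,0,0,0,0,0,0])

```text
time: 48.9
position: [0.4797, 0.0559, 0.0602]
ee_rot: [[1.0, 0.0, 0.0], [0.0, -1.0, -0.0], [0.0, 0.0, -1.0]]
force: [-0.2, -0.4, 0.4]
width: 0.504
grasp_force: 0.0
```

Call:
jog_arm(commands=[0,0,1.5,0,0,0,0,0,1.5,0,0,0,0,0,0,0,0,0,0,0,0,0,0,0,0,0,0,0,0,0])

```text
time: 49.52
position: [0.4793, 0.0559, 0.0294]
ee_rot: [[1.0, 0.0, -0.001], [0.0, -1.0, 0.0], [-0.001, -0.0, -1.0]]
force: [-0.0, 0.2, -0.4]
width: 0.499
grasp_force: 0.0
```

Call:
jog_arm(commands=[0,0,0,0,0,0,0,0,0,0,0,0,0,0,0,0,0,0,0,0,0,0,0,0,0,0,0,0,0,0], hand=1)

```text
time: 50.15
position: [0.4796, 0.0559, 0.03]
ee_rot: [[1.0, 0.0, 0.0], [0.0, -1.0, -0.0], [0.0, 0.0, -1.0]]
force: [-0.9, 0.0, -0.3]
width: 0.24
grasp_force: 45.0
```

Call:
jog_arm(commands=[0,0,-0.4,0,0,0,0,0,-0.4,0,0,0,0,0,-0.4,0,0,0,0,0,-0.6,0,0,0,0,0,0,0,0,0])

```text
time: 50.78
position: [0.4801, 0.056, 0.0486]
ee_rot: [[1.0, 0.0, 0.001], [0.0, -1.0, -0.0], [0.001, 0.0, -1.0]]
force: [-0.4, 0.4, -1.2]
width: 0.238
grasp_force: 45.0
```

Call:
jog_arm(commands=[0,0,0,0,0,0,0,0,0,0,0,0,0,0,-5.5,0,0,0,0,0,-6,0,0,0,0,0,-6,0,0,0])

```text
time: 51.4
position: [0.4792, 0.056, 0.2247]
ee_rot: [[1.0, 0.001, -0.0], [0.001, -1.0, -0.0], [-0.0, 0.0, -1.0]]
force: [0.9, -0.4, -0.5]
width: 0.236
grasp_force: 45.0
```

Call:
jog_arm(commands=[1.35,4.95,0,0,0,0,1.35,4.95,0,0,0,0,1.35,4.95,0,0,0,0,1.35,4.95,0,0,0,0,1.35,4.95,0,0,0,0])

```text
time: 52.02
position: [0.5474, -0.1932, 0.2227]
ee_rot: [[1.0, 0.0, -0.0], [0.0, -1.0, -0.0], [-0.0, 0.0, -1.0]]
force: [1.8, 0.9, -0.0]
width: 0.236
grasp_force: 45.0
```

Call:
jog_arm(commands=[1.35,4.75,0,0,0,0,0,0,0,0,0,0,0,0,0,0,0,0,0,0,0,0,0,0,0,0,0,0,0,0])

```text
time: 52.65
position: [0.5607, -0.2382, 0.2233]
ee_rot: [[1.0, 0.002, 0.0], [0.002, -1.0, -0.0], [0.0, 0.0, -1.0]]
force: [-0.1, 0.8, -0.5]
width: 0.243
grasp_force: 45.0
```

Run:
```python
from h import *
s,im=jaredges((.6208,-.2393),.038,.017,"w17"); print("R",np.round(s["ee_rot"],3).tolist())
```

```text
TCP [ 0.5607 -0.2382  0.2233] w 0.243 mask [(0.6204, -0.2396, 0.0368, 0.00034)]
body ([0.6208, -0.2391, 0.0374], 0.00052, 592) 0.038
neck ([0.6203, -0.239, 0.0175], 0.00113, 468) 0.017
mouth ([0.6205, -0.2395, 0.0137], 0.00094, 413) 0.013500000000000002
R [[1.0, 0.002, 0.0], [0.002, -1.0, -0.0], [0.0, 0.0, -1.0]]
```

View pics/w17.png

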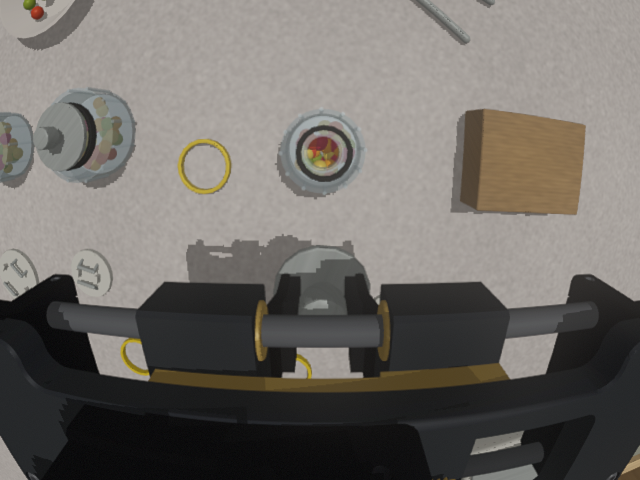

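Call:
jog_arm(commands=[3,0.05,0,0,0,0,3,0,0,0,0,0,0,0,4,0,0,0,0,0,4,0,0,0,0,0,3.1,0,0,0])

```text
time: 53.32
position: [0.6202, -0.2391, 0.1103]
ee_rot: [[1.0, 0.001, -0.001], [0.001, -1.0, 0.0], [-0.001, -0.0, -1.0]]
force: [0.0, 0.1, -0.9]
width: 0.235
grasp_force: 45.0
```

Call:
jog_arm(commands=[0,0,0,0,0,0,0,0,0,0,0,0,0,0,0,0,0,0,0,0,0,0,0,0,0,0,0,0,0,0])

```text
time: 53.95
position: [0.6208, -0.2396, 0.1125]
ee_rot: [[1.0, 0.0, 0.001], [0.0, -1.0, -0.0], [0.001, 0.0, -1.0]]
force: [-0.3, 0.5, -0.9]
width: 0.235
grasp_force: 45.0
```

Call:
jog_arm(commands=[-0.02,-0.03,0.8,0,0,0,0,0,0.6,0,0,0,0,0,0.6,0,0,0,0,0,0.6,0,0,0,0,0,0,0,0,0])

```text
time: 54.58
position: [0.6206, -0.2391, 0.0858]
ee_rot: [[1.0, 0.0, 0.0], [0.0, -1.0, 0.0], [0.0, -0.0, -1.0]]
force: [-0.2, 0.6, -0.2]
width: 0.234
grasp_force: 45.0
```

Call:
jog_arm(commands=[0,0,0,0,0,0,0,0,0,0,0,0,0,0,0,0,0,0])

```text
time: 54.95
position: [0.6204, -0.2393, 0.0859]
ee_rot: [[1.0, 0.0, -0.0], [0.0, -1.0, -0.0], [-0.0, 0.0, -1.0]]
force: [-0.4, -0.5, 0.5]
width: 0.233
grasp_force: 45.0
```

Release, lift, back off for a last check of all three jars.

Call:
jog_arm(commands=[0,0,0,0,0,0,0,0,0,0,0,0,0,0,0,0,0,0,0,0,-4,0,0,0,0,0,-4.5,0,0,0], hand=0)

```text
time: 55.58
position: [0.62, -0.2391, 0.1713]
ee_rot: [[1.0, 0.0, -0.001], [0.0, -1.0, 0.001], [-0.001, -0.001, -1.0]]
force: [0.3, 0.7, 0.3]
width: 0.502
grasp_force: 0.0
```

Call:
jog_arm(commands=[-5,0,-5,0,0,0,0,0,0,0,0,0,0,0,0,0,0,0,0,0,0,0,0,0,0,0,0,0,0,0])

```text
time: 56.2
position: [0.5763, -0.2389, 0.214]
ee_rot: [[1.0, 0.001, -0.001], [0.001, -1.0, 0.001], [-0.001, -0.001, -1.0]]
force: [-0.4, -0.5, -0.0]
width: 0.5
grasp_force: 0.0
```

Run:
```python
from h import *
lidedges((.6206,-.2393),.024,None,.064,"w18")
```

```text
TCP [ 0.5763 -0.2389  0.214 ] R [[1.0, 0.001, -0.001], [0.001, -1.0, 0.001], [-0.001, -0.001, -1.0]]
knob ([0.6209, -0.2397, 0.0105], 0.00067, 372) 0.0105
disc ([0.6208, -0.2397, 0.0236], 0.00059, 764) 0.024
```

Call:
jog_arm(commands=[-5,0,-2,0,0,0,-5,0,-2,0,0,0,-5,0,0,0,0,0,0,0,0,0,0,0,0,0,0,0,0,0])

```text
time: 56.88
position: [0.4268, -0.2393, 0.2553]
ee_rot: [[1.0, 0.0, 0.001], [0.0, -1.0, -0.0], [0.001, 0.0, -1.0]]
force: [0.3, -0.3, -0.6]
width: 0.499
grasp_force: 0.0
```

Run:
```python
from h import *
sc=camera("scene")[:,:,::-1];w=cv2.imread("pics/w18.png");t=camera("top")[:,:,::-1]
cv2.imwrite("pics/f.png",np.vstack([np.hstack([cv2.resize(sc[190:390,230:470],(480,400),interpolation=2),cv2.resize(w[60:260,230:390],(320,400))]),cv2.resize(t[150:250,200:600],(800,200))]))
```

```text
(no output)
```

View pics/f.png

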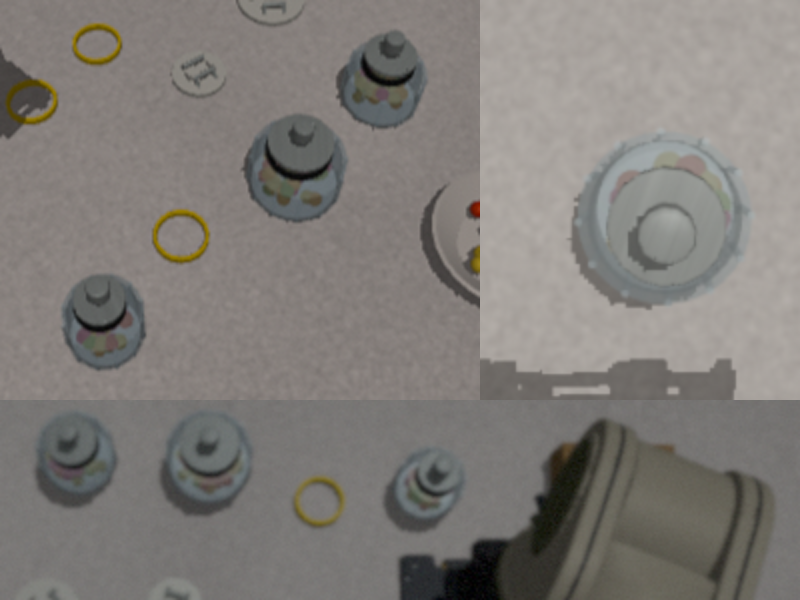

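All three jars are closed and level, with their lids concentric and rings on the shoulders.

```bash
python3 -c "
from station import *
print(job_done())"
```

```text
the job is handed in; nothing more can be done
None
```

The small, medium and large jars are each closed with their own ring on the shoulder and lid in the mouth; all stood upright in the last camera check, and the job was handed in at about 57 s with no verdict shown.

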